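Refill the wardrobe's cedar freshener and reset its refill knob

ROBOT

A 6-joint arm with a two-finger parallel gripper is mounted at the origin on the work surface. World frame = base frame: x ahead of the robot, y to its left, z up, the work surface at z = 0. Lengths are in mm, angles in rad, forces in N, time in s.
With the tool pointing down it reaches from about 350 to 875 mm from the base axis. Payload 4.2 kg.
Tool frame: the origin (TCP) lies on the mounting face of the last link; the fingertips stand 173 mm ahead of it and the grasp point (between the pads) lies 155 mm ahead of it; z points along the fingers, y is the line along which they close (so a half turn about z gives the same grasp; the last joint's range is limited). The gripper opens to 85 mm and grips with 20 to 120 N. Pads are 22 mm wide; open, the fingers measure 114 mm over their backs; the gripper's body (76 mm by 85 mm) begins 54 mm behind the grasp point. The pads swing forward as they close: fully open they stand 13 mm farther back than shut.
Start: joints at [1.432, 0.385, 0.008, 0, -1.194, -0.259], TCP at [242.086, 576.189, 404.712] pointing down, gripper open.
Joint ranges: [-3.14, 3.14], [-1.21, 2.06], [-1.07, 1.41], [-3.16, 2.05], [-2.99, -0.16], [-3.1, 3.1]. Speed limits (rad/s): [2.79, 2.79, 3.14, 3.14, 3.14, 3.14].

INTERFACE

Orientations are given as a unit quaternion [x, y, z, w].
In Python, from bench import arm gives the robot as it stands. The module is installed in compiled form; this text tells all that it offers.
- The arm moves only by the tool move_arm, never from a script. Its arguments are lists of equal length, an entry for each row: "fingers": the finger opening in mm, from 0 to 85.4; "travel": the shift along the tool's x, y, z in mm, a list of three; "dr": the turn, a rotation vector about the tool's x, y, z in rad, a list of three. A call has 1 to 10 rows; each row is the pose to reach, as a shift and turn from the pose commanded when the call began, along the tool's axes at that moment; what a row does not reach only later rows make up. A row lasts 1/10 s, in which the tool goes at most 50 mm and 8.59 degrees, less where a joint would pass 70% of its speed; a pose out of reach is approached as far as the arm can. A call with a gripper value outside its range is refused whole. The fingers move at their own pace and stop on an object; the grip force is fixed at half the most. Time passes only in rows, so rows that repeat a pose let the fingers close. It gives the time, the measured TCP pose, the force, the opening and the grip force at its end, in the units of the state.
- arm.read_state(): the state, without advancing time (a new reading comes with each control period).
- arm.get_image(name): name is "scene" or "top" or "wrist"; returns the picture (384x512x3 uint8, red, green, blue); there is no depth.
- arm.camera_model(name): a dict with "intrinsics" (3x3 intrinsics, pixels), "pose" (4x4, takes a point from camera to world coordinates). Camera axes: x right, y up, looking along -z (the intrinsics and any distortion apply to the point x, -y, -z); pixel columns grow to the right and rows downward; lengths in mm; the calibration is good to about 2 mm. The wrist camera is an equidistant fisheye: a pixel r from the principal point sees the ray r / f radians off the axis. A picture is of the moment at which its call begins: read the wrist's pose just before it. camera_model takes no time and is no camera call; for the wrist camera it gives the pose at the moment of the call.
- arm.job_done(): hands the job in; it is judged then, once.
The state is a dict: "clock": time; "joints": joint angles; "joint_vel": joint speeds; "joint_efforts": joint torques, N m; "position": TCP position; "ee_rot": TCP orientation; "contact_force": force on the tool from outside, world axes, zero at the start; "wrist_torque": the same for the moment, N m; "gripper_width": finger opening in mm; "grasp_force": force on a finger pad.
Only numpy, scipy, OpenCV 4.12 (cv2) and the standard library are available. Lean on these libraries where they do the work, as an engineer would, in place of code of your own. Each camera call takes 0.05 s, during which the arm holds its last target. There are 200 camera calls.

TASK

First lift the pink hair tie case and the nail clipper out of the cedar freshener's bay and lay both flat in the organiser's upper tray, holding the case gently (never more than about 12 N from a finger); then take the hairbrush and sweep every loose cedar tablet along the shelf right into the bay, never touching a tablet with the robot itself, and lay the brush back in the upper tray, bristles down. Last, twist the freshener's spring-return knob clockwise to its stop, hold it there half a second and let it go all the way home; leave the bottle and jar where they are.

Things in the scene. Friction and masses are not known exactly. Their poses are not given: they have to be found in the camera images.
- freshener: White plastic cedar freshener fixed to the shelf. Origin at shelf level, centre of its tablet bay: an open-topped recess 220 mm (own x) by 140 mm (own y) inside, with walls 8 mm thick and 18 mm tall at -x, +x and -y; its mouth at y = +70 mm is fully open and its floor flush with the shelf (no step)
- bay (a point): Centre of the tablet bay at shelf level, the same point and axes as the freshener, +y out of the open mouth. Behind the bay's rear wall the freshener's housing, 190 mm (x) by 110 mm (y) and 55 mm tall, spans y = -78 to -188 mm and carries the knob
- knob (a joint): Spring-return refill knob on top of the housing, vertical axis: 0 rad at home, grows as it is turned clockwise seen from above, hard stop at 1.15 rad; the spring takes about 0.13 N m at the stop and brings it home when released
- knob_grip (a point): On the knob's axis, 22 mm above its underside, the height to grip. The teal knob is an upright bar 48 mm long (the point's x), 16 mm wide (the point's y) and 32 mm tall, from 60 to 92 mm above the shelf, centred on the axis; the point turns with it
- organiser: Clear acrylic two-tier organiser fixed to the shelf, 270 mm (own x) by 200 mm (own y). Origin at shelf level under its centre. The upper tray's floor is 50 mm above the shelf, its lip 4 mm thick rises to 64 mm. At the start the brush lies in the tray's -y half; the +y half is free
- brush: Black plastic hairbrush, 226 mm long, 80 g, bristles down. Origin at the neck, level with the bristle tips; x points from handle to head. Bristle block x = 5 to 105 mm, 40 mm wide, z = 0 to 24 mm; head plate above it x = -1 to 111, 52 wide, z = 24 to 38 mm; handle x = 0 to -115, 22 wide, z = 32 to 50 mm, nothing under it. Centre of mass near x = 25 mm
- brush_grip (a point): Where to hold the brush: middle of the handle's thickness, 18 mm behind the head end of the handle (brush x = -18 mm, z = 41 mm); axes as the brush
- brush_head (a point): Centre of the underside of the bristle block (brush x = 55 mm, z = 0); axes as the brush
- case: Pink hard-silicone hair tie case, a square box 50 x 50 mm, 30 mm tall with rounded edges, 60 g. Origin at the centre of its underside. Marks if a finger presses it with more than about 12 N
- clipper: Steel nail clipper 58 x 13 mm and 13 mm tall, long along its x, lying flat in the freshener's bay at the start. Origin at the centre of its underside
- bottle: Amber glass bottle, 48 mm across, 110 mm tall, standing on the shelf; a bystander. Origin under its centre
- jar: Blue cosmetics jar, 60 mm across, 50 mm tall, standing on the shelf; a bystander. Origin under its centre
- tablet1: Loose cedar tablet, a round reddish-brown disc 34 mm across and 18 mm tall lying flat on the shelf (None if absent). Origin at the centre of its underside
- tablet2: Loose cedar tablet, a round reddish-brown disc 34 mm across and 18 mm tall lying flat on the shelf (None if absent). Origin at the centre of its underside
- tablet3: Loose cedar tablet, a round reddish-brown disc 34 mm across and 18 mm tall lying flat on the shelf (None if absent). Origin at the centre of its underside
- tablet4: Loose cedar tablet, a round reddish-brown disc 34 mm across and 18 mm tall lying flat on the shelf (None if absent). Origin at the centre of its underside
- tablet5: Loose cedar tablet, a round reddish-brown disc 34 mm across and 18 mm tall lying flat on the shelf (None if absent). Origin at the centre of its underside
- tablet6: Loose cedar tablet, a round reddish-brown disc 34 mm across and 18 mm tall lying flat on the shelf (None if absent). Origin at the centre of its underside
- tablet7: Loose cedar tablet, a round reddish-brown disc 34 mm across and 18 mm tall lying flat on the shelf (None if absent). Origin at the centre of its underside
- tablet8: Loose cedar tablet, a round reddish-brown disc 34 mm across and 18 mm tall lying flat on the shelf (None if absent). Origin at the centre of its underside
Mind the look-alikes: they are no part of the job. Of the things shaped like the case, the pink one is meant.

How it is judged:
By the outcome, as a careful person would: the job done as asked, in the order asked, and still so for the second after the job is handed in, with the robot touching nothing.
Of tablet1, tablet2, tablet3, tablet4, tablet5, tablet6, tablet7, tablet8 only 6 to 8 are there at a start; the rules pass over those that are not, and their reading is None.
At some moment in a run one of tablet1, tablet2, tablet3, tablet4, tablet5, tablet6, tablet7, tablet8 may be knocked a few centimetres aside while the robot is not near it.
Once in a run the grip may slacken for a moment while it holds something.
It also fails if it takes over 208 s, if anything falls off the work surface, if the arm or the gripper's body presses on something with over 40 N, if the wrist force passes 120 N, or if a joint passes its speed limit or range.

## Working session

There is one attempt and no reset: what is moved stays moved. The work goes in short steps, Python scripts to look and compute and a tool call to move; the robot and the scene stay as the last step left them, time stands still between calls to the robot, and variables do not carry over. Pictures are saved under pics/ and viewed, at most 14 in all, crops included, and the job is handed in when it is done.

Besides the shell and the picture viewer there is one more tool, called after ">>>" by a JSON object that holds its "api" and its "payload". move_arm: Moves the arm, as the interface text tells. Its arguments: {"type":"object","properties":{"fingers":{"type":"array","items":{"type":"number"}},"travel":{"type":"array","items":{"type":"array","items":{"type":"number"}}},"dr":{"type":"array","items":{"type":"array","items":{"type":"number"}}}},"required":["fingers","travel","dr"]}

```bash
mkdir -p pics; ls; python3 - <<'E'
from bench import arm
import cv2,numpy as np
print(arm.read_state())
ims=[]
for n in ("scene","top","wrist"):
    im=arm.get_image(n)[:,:,::-1]; cv2.imwrite(f"pics/{n}0.png",im)
    m=arm.camera_model(n); print(n,{k:np.round(v,3).tolist() if not isinstance(v,str) else v for k,v in m.items()})
for n in ("scene","top"):
    cv2.imwrite(f"pics/{n}0b.png",cv2.resize(cv2.imread(f"pics/{n}0.png"),(800,600),interpolation=cv2.INTER_CUBIC))
E
```

```text
pics
{'clock': 0.0, 'joints': array([ 1.43160568e+00,  3.85540803e-01,  6.61226015e-03, -4.83163605e-04,
       -1.19402064e+00, -2.58641524e-01]), 'joint_vel': array([ 0.00039121, -0.00057201,  0.00033224, -0.00066961,  0.00148733,
       -0.00069221]), 'joint_efforts': array([-3.19121891e-04, -3.92282224e+01,  1.88399774e+01,  4.18605387e+00,
       -4.64501500e-03, -7.35515499e-06]), 'position': array([242.00169802, 576.01359715, 403.62772992]), 'ee_rot': array([ 9.80263134e-01, -1.97694154e-01, -1.59888017e-04,  1.08791359e-03]), 'contact_force': array([ 0.1348226 , -0.53495026,  0.89309183]), 'wrist_torque': array([-0.0364863, -0.0060392, -0.0324054]), 'grasp_force': 0.0, 'gripper_width': 85.48060438332175}
scene {'intrinsics': [[389.881, 0.0, 256.317], [0.0, 389.881, 187.812], [0.0, 0.0, 1.0]], 'pose': [[0.331, -0.697, 0.636, 1131.002], [0.944, 0.249, -0.219, -196.875], [-0.006, 0.673, 0.74, 777.477], [0.0, 0.0, 0.0, 1.0]]}
top {'intrinsics': [[410.422, 0.0, 254.226], [0.0, 410.422, 189.239], [0.0, 0.0, 1.0]], 'pose': [[0.012, 0.991, -0.135, 429.024], [-1.0, 0.01, -0.017, 15.745], [-0.016, 0.135, 0.991, 1130.386], [0.0, 0.0, 0.0, 1.0]]}
wrist {'intrinsics': [[297.319, 0.0, 254.134], [0.0, 297.319, 198.02], [0.0, 0.0, 1.0]], 'pose': [[-0.388, 0.889, 0.245, 305.345], [-0.922, -0.374, -0.101, 549.626], [0.002, -0.265, 0.964, 373.565], [0.0, 0.0, 0.0, 1.0]]}
```

View pics/top0b.png

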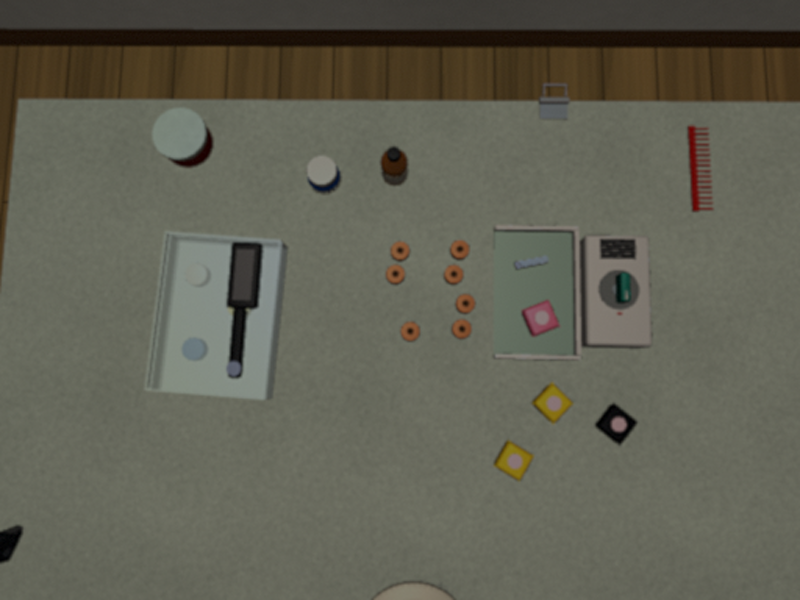

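View pics/scene0b.png

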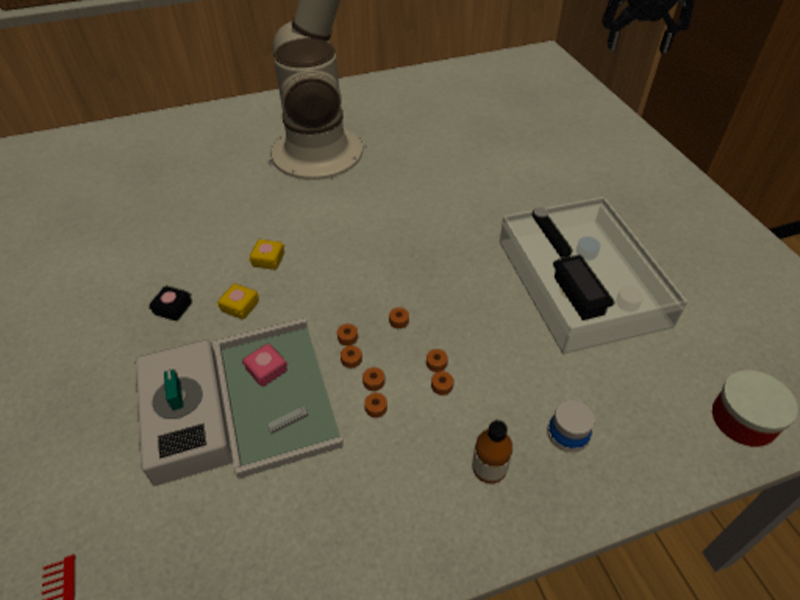

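The top view shows the bay at about (535,290), with its mouth facing image left (+y). The knob is at (623,288), the pink case at (541,318) and the clipper at (531,263). There are 7 tablets in columns near x≈400 and x≈460. The organiser is at (215,315) with the brush at (240,310), head away from the robot. The scene view agrees.

```bash
cat > h.py <<'E'
from bench import arm
import cv2,numpy as np
from scipy.spatial.transform import Rotation as R
def ray(name,px,m=None):
    m=m or arm.camera_model(name); K=m["intrinsics"]; P=np.array(m["pose"])
    u=(np.atleast_2d(px)-[K[0][2],K[1][2]])/K[0][0]
    if name=="wrist":
        r=np.linalg.norm(u,axis=1,keepdims=True)+1e-12
        d=np.c_[u/r*np.sin(r),np.cos(r)]
    else: d=np.c_[u,np.ones(len(u))]
    d=d*[1,-1,-1]; d/=np.linalg.norm(d,axis=1,keepdims=True)
    return P[:3,3],d@P[:3,:3].T
def atz(name,px,z,m=None):
    o,d=ray(name,px,m); return o+d*((z-o[2])/d[:,2])[:,None]
def tri(rays):
    A=np.zeros((3,3));b=np.zeros(3)
    for o,d in rays:
        M=np.eye(3)-np.outer(d,d);A+=M;b+=M@o
    p=np.linalg.solve(A,b); res=[np.linalg.norm(np.cross(p-o,d)) for o,d in rays]
    return p,max(res)
def blobs(im,lo,hi,amin=15):
    hsv=cv2.cvtColor(im,cv2.COLOR_BGR2HSV); m=cv2.inRange(hsv,lo,hi)
    m=cv2.morphologyEx(m,cv2.MORPH_CLOSE,np.ones((3,3),np.uint8))
    cs,_=cv2.findContours(m,cv2.RETR_EXTERNAL,cv2.CHAIN_APPROX_NONE)
    out=[]
    for c in cs:
        M=cv2.moments(c)
        if M["m00"]>=amin: out.append((M["m10"]/M["m00"],M["m01"]/M["m00"],M["m00"],cv2.minAreaRect(c)))
    return out
COL={"orange":((3,130,60),(14,255,255)),"pink":((165,80,120),(178,255,255)),"teal":((75,120,30),(92,255,255))}
E
python3 - <<'E'
from h import *
ims={n:cv2.imread(f"pics/{n}0.png") for n in("scene","top")}
for c,(lo,hi) in COL.items():
    for n in ims:
        for b in blobs(ims[n],lo,hi,8): 
            z=dict(orange=15,pink=25,teal=80)[c]
            print(c,n,np.round(b[:3],1),np.round(b[3][1],1),round(b[3][2]),np.round(atz(n,b[:2],z)[0],0))
t=ims["top"][140:235,310:425]; s=ims["scene"][200:310,80:225]
a=cv2.resize(t,None,fx=3.5,fy=3.5,interpolation=2); b=cv2.resize(s,None,fx=5.5,fy=5.5,interpolation=2)
cv2.imwrite("pics/f1.png",cv2.resize(t,None,fx=6,fy=6,interpolation=2))
cv2.imwrite("pics/f2.png",cv2.resize(s,None,fx=5,fy=5,interpolation=2))
t=ims["top"][140:265,85:195]; s=ims["scene"][120:230,310:445]
c=np.zeros((565,800,3),np.uint8)
a=cv2.resize(t,None,fx=3.6,fy=4.5,interpolation=2);b=cv2.resize(s,None,fx=2.9,fy=5,interpolation=2)
c[:a.shape[0],:a.shape[1]]=a;c[:b.shape[0],400:400+b.shape[1]]=b
cv2.imwrite("pics/o1.png",c);print(a.shape,b.shape)
E
```

```text
orange scene [ 35.3 371.5  97. ] [24. 13.] 90 [ 772. -511.   15.]
orange scene [316.5 287.  254.5] [22.4 18.2] 11 [790.  55.  15.]
orange scene [239.6 250.5 314. ] [31.3 14.2] 86 [647. -73.  15.]
orange scene [281.2 237.4 291. ] [29.6 13.5] 78 [645.  31.  15.]
orange scene [223.3 220.6 274. ] [28.1 12.7] 82 [551. -84.  15.]
orange scene [255.2 202.7 114. ] [12. 12.] 90 [523.   9.  15.]
orange top [262.1 211.8  84.5] [ 9.9 10.6] 45 [519.  13.  15.]
orange top [295.  210.   85.5] [10. 10.] 90 [525. -77.  15.]
orange top [297.3 193.9  86. ] [10. 11.] 90 [569. -83.  15.]
orange top [290.  175.2  85. ] [11. 10.] 90 [621. -63.  15.]
orange top [252.6 175.1  79.5] [10.  9.] 90 [620.  40.  15.]
orange top [255.7 160.2  81.5] [ 9.9 10.6] 45 [662.  32.  15.]
orange top [293.8 159.4  84.5] [ 9.9 10.6] 45 [665. -74.  15.]
orange top [245.8 102.7  12. ] [3. 8.] 0 [827.  62.  15.]
orange top [445.3  98.3  15. ] [40.   7.1] 88 [ 844. -499.   15.]
pink scene [168.6 230.6 287.5] [16.4 20.8] 56 [ 543. -216.   25.]
pink top [346.1 202.6 229.5] [16. 16.] 68 [ 546. -213.   25.]
teal scene [109.9 249.3 164.5] [24.3  9.5] 84 [ 593. -341.   80.]
teal top [399.3 181.6  62. ] [17.  5.] 90 [ 596. -340.   80.]
(562, 396, 3) (550, 392, 3)
```

View pics/f1.png

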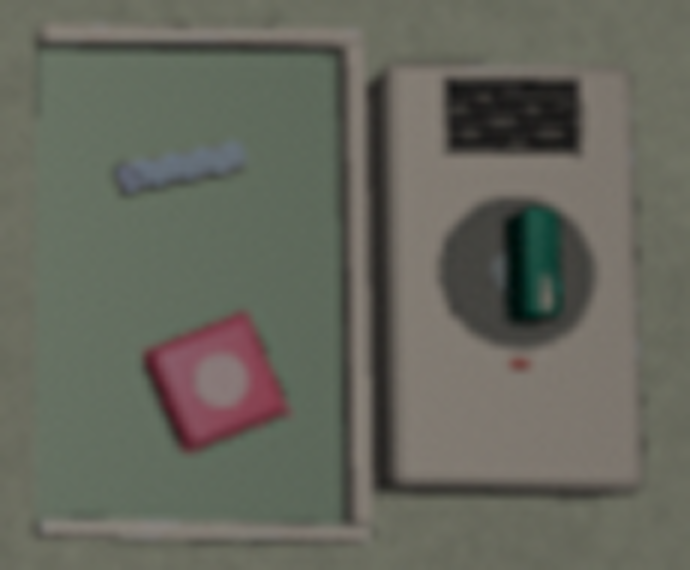

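View pics/o1.png

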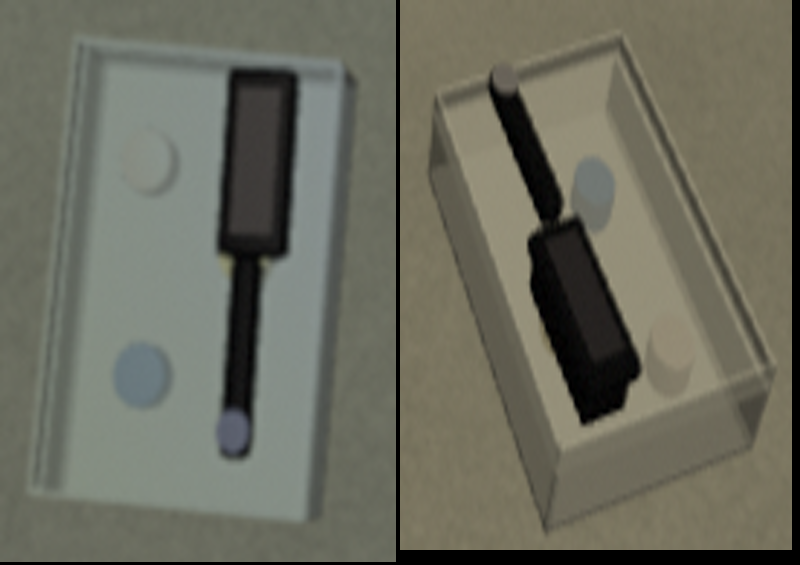

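The freshener crop shows the bay's wall-top corners at (40,28), (360,28), (367,537) and (38,537), and the housing top at (388,68) to (638,485). The organiser crop shows the lip corners and the brush axis running from (264,71) to (234,458). Everything is nearly aligned with the world axes.

```bash
python3 - <<'E'
from h import *
T=lambda u,v:(85+u/3.6,140+v/4.5-0.0); S=lambda u,v:(310+(u-400)/2.9,120+v/5); F=lambda u,v:(310+u/6,140+v/6)
def t2(n,a,b):
    ra=ray("top",a);rb=ray("scene",b); p,r=tri([(ra[0],ra[1][0]),(rb[0],rb[1][0])]); print("tri",n,np.round(p,0),"res",round(r,1))
t2("orgNR",T(310,520),S(436,97));t2("orgNL",T(30,492),S(620,36));t2("orgFL",T(77,40),S(772,370));t2("orgFR",T(344,64),S(560,452))
t2("cap",T(233,430),S(504,80));t2("neck",T(246,258),S(551,218))
t2("pink",(346.1,202.6),(168.6,230.6));t2("teal",(399.3,181.6),(109.9,249.3));t2("tab",(262.1,211.8),(255.2,202.7))
t2("blue",T(142,375),S(593,176));t2("white",T(150,160),S(672,336))
for n,z,q in [("plate",88,[(232,70),(297,72),(286,256),(219,252)]),("handle",100,[(246,262),(234,456)]),("lip",64,[(30,492),(77,40),(344,64),(310,520)])]:
    print(n,np.round(atz("top",[T(*p) for p in q],z)[:,:2],0).tolist())
for n,z,q in [("bay",18,[(40,28),(360,28),(367,537),(38,537)]),("inner",18,[(345,48),(348,520)]),("house",55,[(388,68),(628,68),(638,485),(396,485)]),("knob",92,[(541,207),(543,318)]),("case",30,[(148,352),(246,312),(290,408),(188,448)]),("clip",10,[(120,180),(243,153),])]:
    print(n,np.round(atz("top",[F(*p) for p in q],z)[:,:2],0).tolist())
for j in (160,220): pass
E
```

```text
tri orgNR [401. 249.  58.] res 2.1
tri orgNL [413. 451.  56.] res 1.1
tri orgFL [680. 432.  56.] res 1.5
tri orgFR [668. 233.  60.] res 0.6
tri cap [449. 294.  97.] res 1.2
tri neck [547. 291.  84.] res 2.4
tri pink [ 545. -215.   27.] res 1.6
tri teal [ 595. -340.   82.] res 1.1
tri tab [519.  11.  10.] res 1.4
tri blue [483. 383.  28.] res 0.1
tri white [614. 384.  29.] res 0.4
plate [[657.0, 308.0], [656.0, 260.0], [549.0, 264.0], [551.0, 312.0]]
handle [[544.0, 289.0], [435.0, 293.0]]
lip [[413.0, 448.0], [679.0, 431.0], [666.0, 231.0], [400.0, 246.0]]
bay [[707.0, -137.0], [708.0, -284.0], [474.0, -281.0], [473.0, -134.0]]
inner [[699.0, -277.0], [482.0, -272.0]]
house [[681.0, -286.0], [681.0, -392.0], [497.0, -388.0], [496.0, -284.0]]
knob [[612.0, -338.0], [564.0, -338.0]]
case [[555.0, -182.0], [574.0, -226.0], [531.0, -245.0], [513.0, -199.0]]
clip [[637.0, -174.0], [650.0, -231.0]]
```

View pics/f2.png

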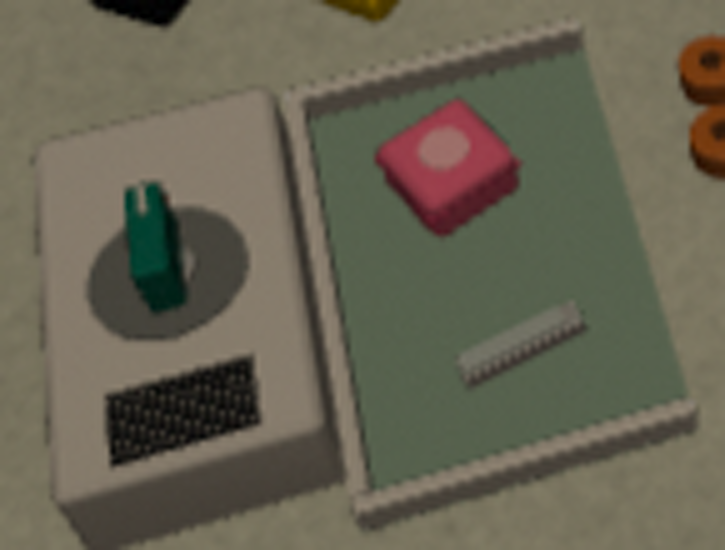

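Measured so far:
- Organiser: centre about (540,340), yaw −3.7°.
- Bay: centre about (590,−206), yaw about 0.
- Knob: about (588,−339).
- Case: about (544,−214), edges at −66.6°.

Next is a planning helper.

```bash
cat > plan.py <<'E'
# usage: plan.py reset x y z yawdeg | plan.py x,y,z,yaw [x,y,z,yaw ...]  (all in ONE call, relative to the tracked command)
import sys,json; from h import *
def load(): return json.load(open("cmd.json"))
def plan(wps,commit=True):
    x,y,z,psi=load(); p=np.radians(psi)
    X=np.array([np.cos(p),np.sin(p)]);Y=np.array([np.sin(p),-np.cos(p)])
    s=arm.read_state(); print("measured-tracked",np.round(s["position"]-[x,y,z],1),"yaw err",round(np.degrees(np.arctan2(*(R.from_quat(s["ee_rot"]).apply([1,0,0])[[1,0]])))-psi,1))
    for a,b,c,q in wps:
        d=np.array([a-x,b-y]); t=[round(2*v)/2 for v in (d@X,d@Y,z-c)]; r=round(np.radians(psi-q),2)
        print("travel",t,"dr",[0,0,r],"dist",round(float(np.hypot(np.hypot(*d),c-z))),"rows>=",max(np.ceil(np.linalg.norm(t)/50),np.ceil(abs(r)/.149)))
    w=np.array([x,y])+t[0]*X+t[1]*Y
    if commit: json.dump([w[0],w[1],z-t[2],psi-np.degrees(r)],open("cmd.json","w"))
if __name__=="__main__":
    if sys.argv[1]=="reset": json.dump([float(v) for v in sys.argv[2:6]],open("cmd.json","w"))
    else: plan([[float(v) for v in a.split(",")] for a in sys.argv[1:]])
E
python3 plan.py reset 242.086 576.189 404.712 -22.8
python3 plan.py 544,-214,300,-66.6
```

```text
measured-tracked [-0.  -0.1 -0.9] yaw err 0.0
travel [584.5, 611.5, 104.5] dr [0, 0, np.float64(0.76)] dist 852 rows>= 18.0
```

>>> {"api": "move_arm", "payload": {"fingers": [66,66,66,66,66,66,66,66,66,66], "travel": [[30,30,0],[60,62,0],[90,94,0],[120,126,0],[150,158,0],[180,190,0],[210,222,10],[240,254,25],[270,286,40],[290,305,50]], "dr": [[0,0,0],[0,0,0],[0,0,0],[0,0,0],[0,0,0],[0,0,0],[0,0,0],[0,0,0],[0,0,0],[0,0,0]]}}

```text
clock: 1.15
position: [391.0, 179.9, 353.7]
ee_rot: [0.98, -0.198, -0.001, 0.001]
contact_force: [0.2, 0.1, -0.1]
gripper_width: 66.0
grasp_force: 0.0
```

>>> {"api": "move_arm", "payload": {"fingers": [66,66,66,66,66,66,66,66,66,66], "travel": [[30,32,5],[65,68,12],[100,104,20],[135,140,27],[170,176,34],[205,212,40],[240,248,46],[275,285,52],[294.5,306.5,54.5],[294.5,306.5,54.5]], "dr": [[0,0,0.08],[0,0,0.17],[0,0,0.26],[0,0,0.35],[0,0,0.44],[0,0,0.53],[0,0,0.62],[0,0,0.7],[0,0,0.76],[0,0,0.76]]}}

```text
clock: 2.15
position: [544.8, -217.6, 298.7]
ee_rot: [0.835, -0.55, -0.0, 0.001]
contact_force: [-0.3, 0.1, -0.5]
gripper_width: 66.2
grasp_force: 0.0
```

```bash
cat > look.py <<'E'
import sys; from h import *
n=sys.argv[1]
s=arm.read_state(); m=arm.camera_model("wrist"); im=arm.get_image("wrist")[:,:,::-1]
import pickle; pickle.dump({k:np.array(v) for k,v in m.items() if k in("intrinsics","pose")},open(f"pics/{n}.pkl","wb"))
cv2.imwrite(f"pics/{n}.png",im); cv2.imwrite(f"pics/{n}b.png",cv2.resize(im,(800,600),interpolation=2))
E
python3 look.py w1; python3 - <<'E'
from h import *
import pickle
m=pickle.load(open("pics/w1.pkl","rb")); im=cv2.imread("pics/w1.png")
m={k:v for k,v in m.items()}
for c,z in(("pink",27),("teal",80)):
    for b in blobs(im,*COL[c],30): print(c,np.round(b[:3],1),b[3],np.round(atz("wrist",b[:2],z,m)[0],1), np.round(atz("wrist",cv2.boxPoints(b[3]),z,m)[:,:2],1).tolist())
s=arm.read_state();print(s["position"],s["joints"],s["clock"])
import sys; sys.argv=["p"]; import subprocess; print(subprocess.run(["python3","-c","import plan;plan.plan([[544,-214,300,-66.6]],False)"],capture_output=True,text=True).stdout)
E
```

```text
pink [ 254.5  201.3 2901. ] ((255.50120544433594, 200.4352264404297), (58.04560852050781, 55.953372955322266), 1.060911774635315) [ 544.7 -216.3   27. ] [[558.0, -184.3], [575.6, -230.5], [531.1, -248.7], [511.1, -203.4]]
teal [ 266.8   23.3 2274. ] ((266.08935546875, 23.01685333251953), (77.78132629394531, 33.630348205566406), 21.991130828857422) [ 589.8 -340.1   80. ] [[614.7, -329.2], [616.5, -352.9], [566.2, -352.7], [565.3, -329.1]]
[ 544.09804367 -215.94279659  298.90669306] [-1.01352709e-01  4.13756546e-01 -2.34268514e-01 -1.69481108e-04
 -9.24698166e-01  5.10862426e-01] 2.2
measured-tracked [ 0.1 -1.9 -1.3] yaw err -0.2
travel [0.0, 0.0, 0.0] dr [0, 0, np.float64(0.0)] dist 0 rows>= 0.0
```

View pics/w1b.png

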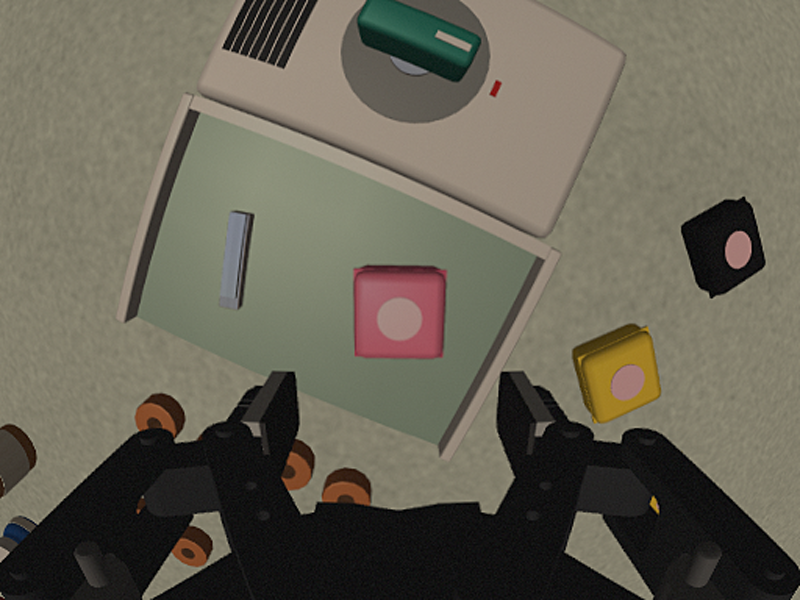

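The wrist view shows the case at (399,315) aligned with the gripper, the clipper from (240,212) to (231,308), and the knob at (418,38). The case reads about (544.5,−216), consistent with the other views. Descending.

>>> {"api": "move_arm", "payload": {"fingers": [66,66,66,66,66,66], "travel": [[0,0,40],[0,0,80],[0,0,105],[0,0,118],[0,0,122],[0,0,122]], "dr": [[0,0,0],[0,0,0],[0,0,0],[0,0,0],[0,0,0],[0,0,0]]}}

```text
clock: 2.8
position: [544.4, -213.5, 178.7]
ee_rot: [0.837, -0.547, 0.0, -0.0]
contact_force: [0.1, 0.3, 0.9]
gripper_width: 66.0
grasp_force: 0.0
```

>>> {"api": "move_arm", "payload": {"fingers": [60,56,54,52.5,51.5,51,51,51], "travel": [[0,0,0],[0,0,0],[0,0,0],[0,0,0],[0,0,0],[0,0,0],[0,0,0],[0,0,0]], "dr": [[0,0,0],[0,0,0],[0,0,0],[0,0,0],[0,0,0],[0,0,0],[0,0,0],[0,0,0]]}}

```text
clock: 3.6
position: [544.0, -214.0, 178.2]
ee_rot: [0.837, -0.547, -0.0, 0.0]
contact_force: [-0.0, -0.5, 0.6]
gripper_width: 50.9
grasp_force: 0.3
```

```bash
python3 plan.py reset 544 -214 178 -66.6; python3 - <<'E'
from h import *
import pickle
s=arm.read_state();print(s["position"],s["contact_force"],s["gripper_width"],s["grasp_force"])
m=pickle.load(open("pics/w1.pkl","rb"));print(atz("wrist",np.array([(236,212),(250,211),(238,308),(221,306)])/1.5625,12,m).round(1))
E
```

```text
[ 544.02779313 -214.02994597  178.17505268] [-0.02016528 -0.47976099  0.61052473] 50.94886718407519 0.25982857681810856
[[ 651.7 -231.6   12. ]
 [ 643.9 -235.2   12. ]
 [ 631.8 -178.4   12. ]
 [ 642.3 -175.2   12. ]]
```

>>> {"api": "move_arm", "payload": {"fingers": [50.5,50.2,50,50,50], "travel": [[0,0,0],[0,0,0],[0,0,0],[0,0,0],[0,0,0]], "dr": [[0,0,0],[0,0,0],[0,0,0],[0,0,0],[0,0,0]]}}

```text
clock: 4.1
position: [544.1, -214.0, 178.2]
ee_rot: [0.837, -0.547, 0.0, -0.0]
contact_force: [-0.6, -0.1, 0.3]
gripper_width: 50.4
grasp_force: 0.3
```

>>> {"api": "move_arm", "payload": {"fingers": [49.8,49.7,49.6,49.6], "travel": [[0,0,0],[0,0,0],[0,0,0],[0,0,0]], "dr": [[0,0,0],[0,0,0],[0,0,0],[0,0,0]]}}

```text
clock: 4.5
position: [544.1, -214.0, 178.3]
ee_rot: [0.837, -0.547, 0.0, -0.0]
contact_force: [0.2, 0.1, 0.9]
gripper_width: 49.7
grasp_force: 11.1
```

>>> {"api": "move_arm", "payload": {"fingers": [49.75], "travel": [[0,0,0]], "dr": [[0,0,0]]}}

```text
clock: 4.6
position: [544.1, -214.0, 178.2]
ee_rot: [0.837, -0.547, 0.0, -0.0]
contact_force: [-1.5, -0.9, 0.4]
gripper_width: 49.9
grasp_force: 11.1
```

>>> {"api": "move_arm", "payload": {"fingers": [49.75,49.75], "travel": [[0,0,0],[0,0,0]], "dr": [[0,0,0],[0,0,0]]}}

```text
clock: 4.8
position: [544.1, -214.0, 178.2]
ee_rot: [0.837, -0.547, 0.0, -0.0]
contact_force: [0.4, -0.3, 1.4]
gripper_width: 49.5
grasp_force: 11.1
```

>>> {"api": "move_arm", "payload": {"fingers": [49.95,49.95], "travel": [[0,0,0],[0,0,0]], "dr": [[0,0,0],[0,0,0]]}}

```text
clock: 5.0
position: [544.1, -214.0, 178.2]
ee_rot: [0.837, -0.547, 0.0, -0.0]
contact_force: [-1.0, -0.5, 0.1]
gripper_width: 50.1
grasp_force: 2.4
```

>>> {"api": "move_arm", "payload": {"fingers": [50.1,50.1], "travel": [[0,0,0],[0,0,0]], "dr": [[0,0,0],[0,0,0]]}}

```text
clock: 5.2
position: [544.1, -214.0, 178.2]
ee_rot: [0.837, -0.547, 0.0, -0.0]
contact_force: [0.6, -0.1, -0.5]
gripper_width: 50.0
grasp_force: 0.0
```

>>> {"api": "move_arm", "payload": {"fingers": [49.95,49.9,49.9], "travel": [[0,0,0],[0,0,0],[0,0,0]], "dr": [[0,0,0],[0,0,0],[0,0,0]]}}

```text
clock: 5.5
position: [544.1, -214.0, 178.2]
ee_rot: [0.837, -0.547, 0.0, -0.0]
contact_force: [0.9, 0.5, 0.6]
gripper_width: 49.4
grasp_force: 2.8
```

>>> {"api": "move_arm", "payload": {"fingers": [49.85,49.85], "travel": [[0,0,0],[0,0,0]], "dr": [[0,0,0],[0,0,0]]}}

```text
clock: 5.7
position: [544.1, -214.0, 178.2]
ee_rot: [0.837, -0.547, 0.0, -0.0]
contact_force: [0.6, 0.3, 0.7]
gripper_width: 49.8
grasp_force: 4.2
```

>>> {"api": "move_arm", "payload": {"fingers": [49.82,49.82,49.82,49.82,49.82,49.82,49.82,49.82,49.82,49.82], "travel": [[0,0,-3],[0,0,-9],[0,0,-20],[0,0,-35],[0,0,-52],[0,0,-70],[0,0,-85],[0,0,-96],[0,0,-102],[0,0,-102]], "dr": [[0,0,0],[0,0,0],[0,0,0],[0,0,0],[0,0,0],[0,0,0],[0,0,0],[0,0,0],[0,0,0],[0,0,0]]}}

```text
clock: 6.7
position: [544.2, -214.0, 281.3]
ee_rot: [0.837, -0.547, 0.001, -0.0]
contact_force: [-0.1, 0.2, -1.0]
gripper_width: 50.0
grasp_force: 5.1
```

```bash
python3 plan.py reset 544 -214 280 -66.6; python3 look.py w2; python3 - <<'E'
from h import *
im=cv2.imread("pics/w2.png")
print([np.round(b[:3],0) for b in blobs(im,*COL["pink"],100)]); s=arm.read_state(); print(s["grasp_force"])
E
python3 plan.py 516,88,280,-66.6 ; python3 plan.py 488,391,280,-94; cat cmd.json
```

```text
[array([ 253.,  264., 8980.])]
5.102104470133781
measured-tracked [-0.1  0.   0.4] yaw err 0.3
travel [-288.5, -94.0, 0.0] dr [0, 0, np.float64(0.0)] dist 303 rows>= 7.0
measured-tracked [  28.2 -302.1    0.4] yaw err 0.3
travel [-289.0, -95.0, 0.0] dr [0, 0, np.float64(0.48)] dist 304 rows>= 7.0
[488.1027174126865, 391.06424766247267, 280.0, -94.1019741662795]
```

>>> {"api": "move_arm", "payload": {"fingers": [49.82,49.82,49.82,49.82,49.82,49.82,49.82,49.82,49.82,49.82], "travel": [[-7,-2,0],[-21,-7,0],[-44,-14,0],[-76,-25,0],[-110,-36,0],[-145,-47,0],[-181,-59,0],[-217,-71,0],[-253,-82,0],[-288.5,-94,0]], "dr": [[0,0,0],[0,0,0],[0,0,0],[0,0,0],[0,0,0],[0,0,0],[0,0,0],[0,0,0],[0,0,0],[0,0,0]]}}

```text
clock: 7.75
position: [513.2, 90.3, 279.8]
ee_rot: [0.837, -0.547, -0.0, 0.0]
contact_force: [0.5, -0.2, -0.1]
gripper_width: 50.1
grasp_force: 5.1
```

>>> {"api": "move_arm", "payload": {"fingers": [49.82,49.82,49.82,49.82,49.82,49.82,49.82,49.82,49.82,49.82], "travel": [[-36,-12,0],[-72,-24,0],[-108,-36,0],[-143,-47,0],[-178,-59,0],[-212,-70,0],[-244,-80,0],[-268,-88,0],[-282,-93,0],[-289,-95,0]], "dr": [[0,0,0.04],[0,0,0.1],[0,0,0.16],[0,0,0.22],[0,0,0.28],[0,0,0.34],[0,0,0.4],[0,0,0.44],[0,0,0.47],[0,0,0.48]]}}

```text
clock: 8.75
position: [484.1, 392.8, 279.3]
ee_rot: [-0.684, 0.73, -0.0, -0.001]
contact_force: [-0.5, 0.0, 0.3]
gripper_width: 50.2
grasp_force: 5.1
```

>>> {"api": "move_arm", "payload": {"fingers": [49.82,49.82,49.82,49.82,49.82,49.82,49.82], "travel": [[0,0,5],[0,0,14],[0,0,23],[0,0,30],[0,0,34],[0,0,36],[0,0,36]], "dr": [[0,0,0],[0,0,0],[0,0,0],[0,0,0],[0,0,0],[0,0,0],[0,0,0]]}}

```text
clock: 9.45
position: [485.5, 390.6, 243.9]
ee_rot: [-0.683, 0.73, -0.0, -0.0]
contact_force: [-0.6, 0.2, -0.4]
gripper_width: 49.8
grasp_force: 5.1
```

```bash
python3 plan.py reset 488.1 391.1 244 -94.1; python3 look.py w3; python3 - <<'E'
from h import *
im=cv2.imread("pics/w3.png")
print([np.round(b[:3],0) for b in blobs(im,*COL["pink"],100)]); s=arm.read_state(); print(s["grasp_force"],s["position"],s["joints"].round(2))
E
```

```text
[array([ 253.,  265., 8648.])]
5.085161179304123 [485.54115761 390.74923134 244.29680624] [ 0.94  0.53 -0.19  0.   -0.85 -1.  ]
```

View pics/w3b.png

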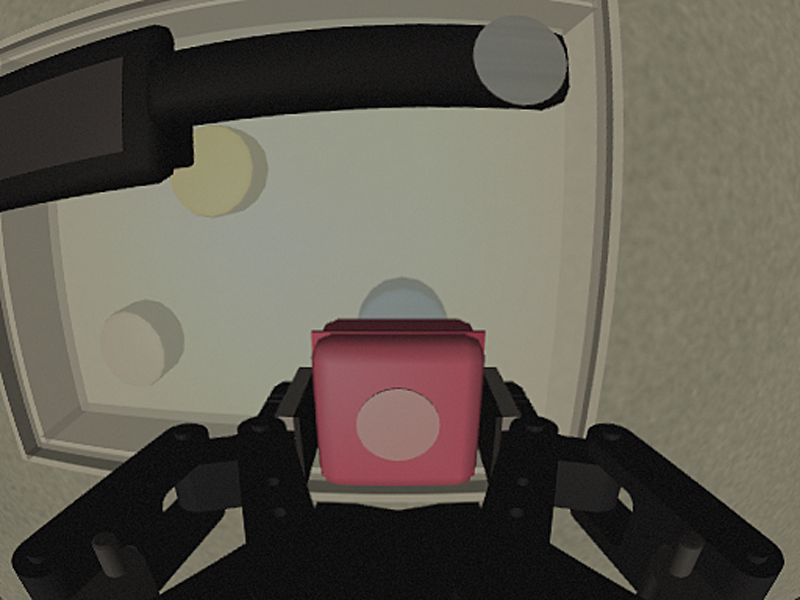

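The case is held squarely and sits over the free half of the tray. Lowering and releasing.

>>> {"api": "move_arm", "payload": {"fingers": [49.82,49.82,49.82,49.82,49.82,49.9,50.2,52,58,64], "travel": [[0,0,6],[0,0,11],[0,0,14],[0,0,15],[0,0,15],[0,0,15.5],[0,0,15.5],[0,0,15.5],[0,0,15.5],[0,0,15.5]], "dr": [[0,0,0],[0,0,0],[0,0,0],[0,0,0],[0,0,0],[0,0,0],[0,0,0],[0,0,0],[0,0,0],[0,0,0]]}}

```text
clock: 10.5
position: [485.4, 390.9, 228.9]
ee_rot: [-0.683, 0.73, 0.0, 0.0]
contact_force: [0.1, 0.1, 0.0]
gripper_width: 64.1
grasp_force: 0.0
```

>>> {"api": "move_arm", "payload": {"fingers": [66,66,66,66,66,66,66], "travel": [[0,0,0],[0,0,-5],[0,0,-20],[0,0,-50],[0,0,-85],[0,0,-100],[0,0,-100]], "dr": [[0,0,0],[0,0,0],[0,0,0],[0,0,0],[0,0,0],[0,0,0],[0,0,0]]}}

```text
clock: 11.2
position: [485.8, 391.2, 332.4]
ee_rot: [-0.683, 0.73, 0.0, 0.004]
contact_force: [-0.1, -0.2, -0.1]
gripper_width: 65.8
grasp_force: 0.0
```

```bash
cat > sync.py <<'E'
from h import *
import json
s=arm.read_state(); x=R.from_quat(s["ee_rot"]).apply([1,0,0]); y=np.degrees(np.arctan2(x[1],x[0]))
json.dump([*map(float,s["position"]),float(y)],open("cmd.json","w")); print("sync",s["position"].round(1),round(y,1),"clk",s["clock"],"j",s["joints"].round(2),"gf",round(s["grasp_force"],1))
E
python3 sync.py; python3 look.py w4; python3 - <<'E'
from h import *
import pickle
m=pickle.load(open("pics/w4.pkl","rb")); im=cv2.imread("pics/w4.png")
for b in blobs(im,*COL["pink"],100): print(np.round(b[:3],1),atz("wrist",b[:2],77,m).round(1))
E
python3 plan.py 563,88,330,-94; python3 plan.py 641,-205,280,-77;cat cmd.json
```

```text
sync [485.8 391.2 332.4] -93.8 clk 11.2 j [ 0.94  0.44 -0.1   0.   -1.03 -1.  ] gf 0.0
[ 255.4  200.6 3267.5] [[487.2 389.1  77. ]]
measured-tracked [-0.4 -0.4 -2.3] yaw err -0.0
travel [297.5, -97.0, 2.5] dr [0, 0, np.float64(0.0)] dist 313 rows>= 7.0
measured-tracked [-7.740e+01  3.029e+02  2.000e-01] yaw err -0.0
travel [287.0, -97.5, 50.0] dr [0, 0, np.float64(-0.29)] dist 307 rows>= 7.0
[640.9864454982009, -204.90560234090435, 279.88948535397867, -77.19785471728076]
```

>>> {"api": "move_arm", "payload": {"fingers": [60,50,40,40,40,40,40,40,40,40], "travel": [[20,-7,2.5],[55,-18,2.5],[90,-30,2.5],[125,-41,2.5],[160,-53,2.5],[195,-64,2.5],[230,-75,2.5],[255,-83,2.5],[280,-91,2.5],[297.5,-97,2.5]], "dr": [[0,0,0],[0,0,0],[0,0,0],[0,0,0],[0,0,0],[0,0,0],[0,0,0],[0,0,0],[0,0,0],[0,0,0]]}}

```text
clock: 12.25
position: [561.7, 84.8, 324.3]
ee_rot: [-0.682, 0.731, 0.001, -0.002]
contact_force: [-0.3, 0.5, 0.3]
gripper_width: 40.0
grasp_force: 0.0
```

>>> {"api": "move_arm", "payload": {"fingers": [40,40,40,40,40,40,40,40,40,40], "travel": [[35,-12,0],[70,-24,5],[105,-36,10],[140,-48,18],[175,-59,26],[210,-71,34],[245,-83,42],[275,-93,48],[287,-97.5,50],[287,-97.5,50]], "dr": [[0,0,-0.03],[0,0,-0.06],[0,0,-0.1],[0,0,-0.14],[0,0,-0.18],[0,0,-0.22],[0,0,-0.26],[0,0,-0.28],[0,0,-0.29],[0,0,-0.29]]}}

```text
clock: 13.25
position: [639.5, -207.4, 273.8]
ee_rot: [0.78, -0.625, -0.002, 0.001]
contact_force: [-0.6, 1.0, 0.1]
gripper_width: 40.2
grasp_force: 0.0
```

>>> {"api": "move_arm", "payload": {"fingers": [40,40], "travel": [[0,0,0],[0,0,0]], "dr": [[0,0,0],[0,0,0]]}}

```text
clock: 13.45
position: [640.1, -204.2, 276.4]
ee_rot: [0.782, -0.624, -0.0, -0.0]
contact_force: [1.4, -0.2, 0.9]
gripper_width: 39.7
grasp_force: 0.0
```

```bash
python3 sync.py; python3 look.py w5; cp cmd.json c0.json; for z in 178; do python3 plan.py 642.5,-204.5,$z,-78; done; cp c0.json cmd.json
```

```text
sync [ 640.1 -204.2  276.4] -77.2 clk 13.45 j [-0.07  0.57 -0.03 -0.   -0.98  0.29] gf 0.0
measured-tracked [0.1 0.1 0.2] yaw err 0.0
travel [1.0, -2.5, 98.5] dr [0, 0, np.float64(0.01)] dist 98 rows>= 2.0
```

View pics/w5b.png

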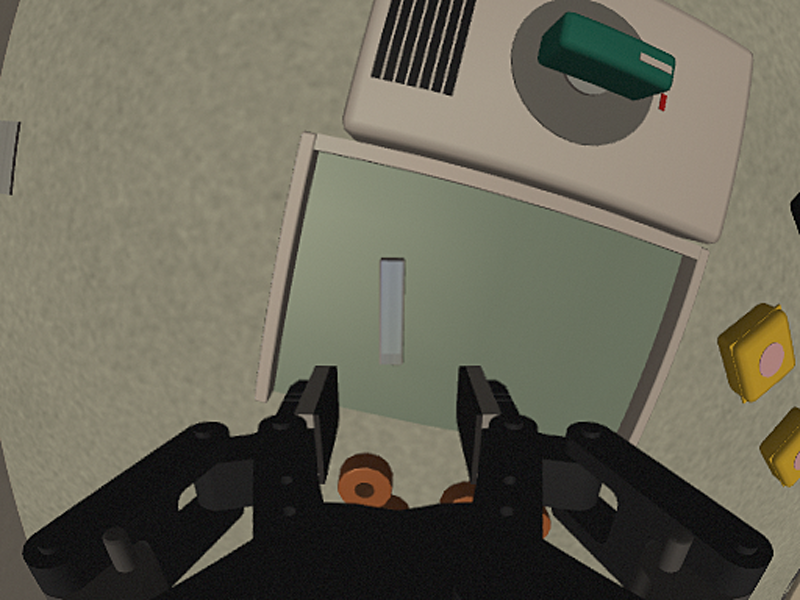

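The clipper is upright in the image at (392,311), about 3 mm off the gripper's mid-line, which matches the plan. Grasping it.

>>> {"api": "move_arm", "payload": {"fingers": [40,40,40,40,40,40], "travel": [[1,-2.5,30],[1,-2.5,65],[1,-2.5,88],[1,-2.5,96],[1,-2.5,99],[1,-2.5,99]], "dr": [[0,0,0.01],[0,0,0.01],[0,0,0.01],[0,0,0.01],[0,0,0.01],[0,0,0.01]]}}

```text
clock: 14.1
position: [643.5, -205.4, 178.3]
ee_rot: [0.779, -0.628, 0.001, -0.0]
contact_force: [0.3, 0.4, 0.0]
gripper_width: 39.7
grasp_force: 0.0
```

>>> {"api": "move_arm", "payload": {"fingers": [30,22,16,12,11,11,11,11], "travel": [[0,0,0],[0,0,0],[0,0,0],[0,0,0],[0,0,0],[0,0,0],[0,0,0],[0,0,0]], "dr": [[0,0,0],[0,0,0],[0,0,0],[0,0,0],[0,0,0],[0,0,0],[0,0,0],[0,0,0]]}}

```text
clock: 14.9
position: [643.2, -205.9, 178.2]
ee_rot: [0.778, -0.628, 0.001, -0.0]
contact_force: [-1.1, 0.8, 6.4]
gripper_width: 11.7
grasp_force: 32.2
```

```bash
python3 sync.py
```

```text
sync [ 643.2 -205.9  178.2] -77.8 clk 14.9 j [-0.07  0.68 -0.1   0.   -0.79  0.28] gf 32.2
```

```bash
python3 plan.py 643.2,-205.9,290,-77.8; python3 plan.py 615,89,290,-77.8 ; python3 plan.py 598,384,290,-93; python3 plan.py 598,384,229,-93;  cat cmd.json
```

```text
measured-tracked [0. 0. 0.] yaw err 0.0
travel [0.0, 0.0, -112.0] dr [0, 0, np.float64(0.0)] dist 112 rows>= 3.0
measured-tracked [   0.    0. -112.] yaw err 0.0
travel [-294.0, -35.0, 0.0] dr [0, 0, np.float64(0.0)] dist 296 rows>= 6.0
measured-tracked [  28.  -294.7 -112. ] yaw err 0.0
travel [-292.0, -45.5, 0.0] dr [0, 0, np.float64(0.27)] dist 296 rows>= 6.0
measured-tracked [  45.4 -589.8 -112. ] yaw err 15.5
travel [0.0, 0.0, 61.0] dr [0, 0, np.float64(-0.0)] dist 61 rows>= 2.0
[597.8526382319623, 383.8973475521063, 229.21241546318566, -93.24816597206797]
```

>>> {"api": "move_arm", "payload": {"fingers": [11,11,11,11,11,11], "travel": [[0,0,-8],[0,0,-30],[0,0,-60],[0,0,-90],[0,0,-107],[0,0,-112]], "dr": [[0,0,0],[0,0,0],[0,0,0],[0,0,0],[0,0,0],[0,0,0]]}}

```text
clock: 15.5
position: [643.4, -206.0, 291.9]
ee_rot: [0.778, -0.628, 0.002, -0.001]
contact_force: [0.1, 0.1, -0.8]
gripper_width: 11.7
grasp_force: 31.7
```

>>> {"api": "move_arm", "payload": {"fingers": [11,11,11,11,11,11,11,11,11,11], "travel": [[-10,-1,0],[-32,-4,0],[-62,-7,0],[-95,-11,0],[-128,-15,0],[-161,-19,0],[-194,-23,0],[-227,-27,0],[-260,-31,0],[-294,-35,0]], "dr": [[0,0,0],[0,0,0],[0,0,0],[0,0,0],[0,0,0],[0,0,0],[0,0,0],[0,0,0],[0,0,0],[0,0,0]]}}

```text
clock: 16.5
position: [613.9, 90.6, 287.1]
ee_rot: [0.778, -0.628, -0.001, 0.002]
contact_force: [0.0, 0.2, 0.1]
gripper_width: 11.7
grasp_force: 31.7
```

>>> {"api": "move_arm", "payload": {"fingers": [11,11,11,11,11,11,11,11,11,11], "travel": [[-34,-5,0],[-68,-10,0],[-102,-16,0],[-136,-21,0],[-170,-26,0],[-204,-32,0],[-236,-37,0],[-265,-41,0],[-284,-44,0],[-292,-45.5,0]], "dr": [[0,0,0.03],[0,0,0.06],[0,0,0.1],[0,0,0.14],[0,0,0.18],[0,0,0.21],[0,0,0.24],[0,0,0.26],[0,0,0.27],[0,0,0.27]]}}

```text
clock: 17.5
position: [596.5, 386.1, 286.6]
ee_rot: [-0.687, 0.726, 0.0, -0.002]
contact_force: [-0.1, -0.0, 0.0]
gripper_width: 12.1
grasp_force: 31.7
```

>>> {"api": "move_arm", "payload": {"fingers": [11,11,11], "travel": [[0,0,10],[0,0,25],[0,0,30]], "dr": [[0,0,0],[0,0,0],[0,0,0]]}}

```text
clock: 17.8
position: [597.2, 382.2, 255.7]
ee_rot: [-0.686, 0.728, 0.0, -0.003]
contact_force: [0.0, 0.1, -0.2]
gripper_width: 11.6
grasp_force: 31.7
```

```bash
python3 sync.py; python3 look.py w6
```

```text
sync [597.2 382.2 255.7] -93.4 clk 17.8 j [ 0.8   0.64  0.06 -0.   -0.99 -0.85] gf 31.7
```

View pics/w6b.png

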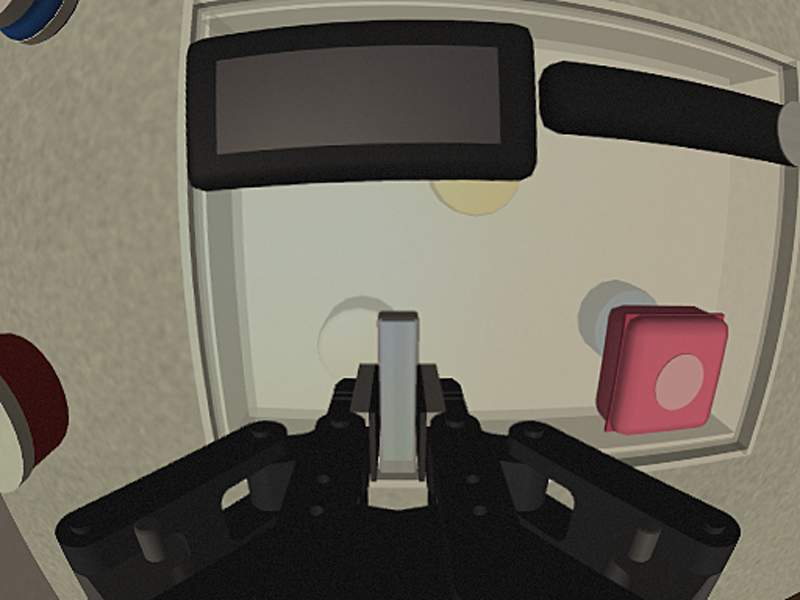

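The case lies flat at (665,370) and the clipper is held over a free spot. Lowering and releasing it.

>>> {"api": "move_arm", "payload": {"fingers": [11,11,11,11,11,13,18,26,32,32], "travel": [[0,0,10],[0,0,20],[0,0,27],[0,0,31],[0,0,31],[0,0,31],[0,0,31],[0,0,31],[0,0,31],[0,0,31]], "dr": [[0,0,0],[0,0,0],[0,0,0],[0,0,0],[0,0,0],[0,0,0],[0,0,0],[0,0,0],[0,0,0],[0,0,0]]}}

```text
clock: 18.85
position: [597.8, 384.0, 228.3]
ee_rot: [-0.687, 0.727, -0.0, 0.0]
contact_force: [-0.5, -0.4, -1.2]
gripper_width: 32.0
grasp_force: 0.0
```

>>> {"api": "move_arm", "payload": {"fingers": [32,32,40,50,50,50,50,50], "travel": [[0,0,-3],[0,0,-15],[0,0,-40],[0,0,-75],[0,0,-105],[0,0,-120],[0,0,-120],[0,0,-120]], "dr": [[0,0,0],[0,0,0],[0,0,0],[0,0,0],[0,0,0],[0,0,0],[0,0,0],[0,0,0]]}}

```text
clock: 19.65
position: [597.5, 383.8, 348.4]
ee_rot: [-0.687, 0.727, 0.0, 0.0]
contact_force: [-0.5, -0.2, -0.4]
gripper_width: 49.8
grasp_force: 0.0
```

```bash
python3 sync.py; python3 look.py w7; python3 - <<'E'
from h import *
t=arm.get_image("top")[:,:,::-1]; cv2.imwrite("pics/t2.png",t)
for b in blobs(t,*COL["orange"],50): print(atz("top",b[:2],15)[0].round(0)[:2])
c=np.zeros((600,800,3),np.uint8)
w=cv2.imread("pics/w7.png"); a=cv2.resize(w,(533,400),interpolation=2); c[:400,:533]=a
print(c.shape); cv2.imwrite("pics/w7c.png",a)
E
```

```text
sync [597.5 383.8 348.4] -93.3 clk 19.65 j [ 0.8   0.57  0.17 -0.   -1.17 -0.85] gf 0.0
[519.  13.]
[525. -77.]
[569. -83.]
[620.  40.]
[628. -77.]
[662.  32.]
(600, 800, 3)
```

View pics/w7b.png

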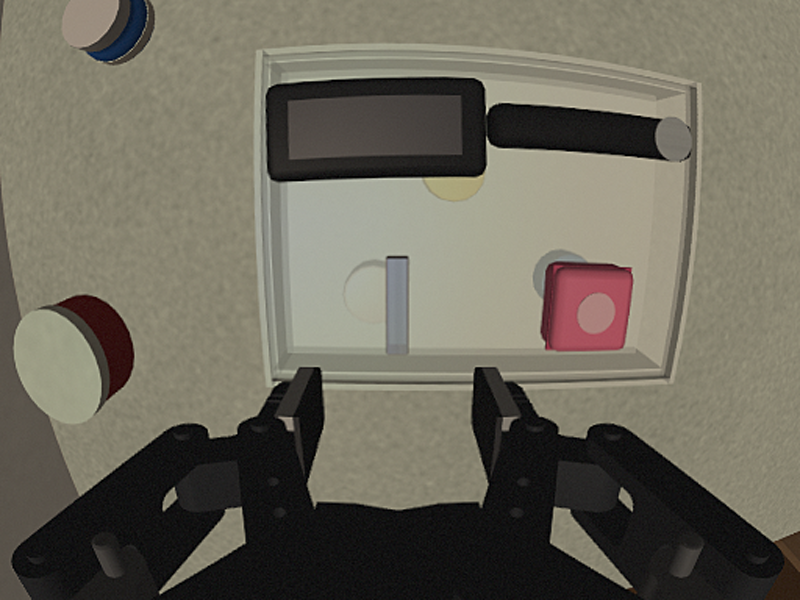

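Both items lie flat in the tray: clipper (397,305), case (590,308). The brush handle runs from (490,125) to (690,138). Now I'll locate the brush precisely and recheck the tablet count.

```bash
python3 - <<'E'
from h import *
import pickle
m=pickle.load(open("pics/w7.pkl","rb")); q=lambda L,z:atz("wrist",np.array(L)/1.5625,z,m)[:,:2].round(1).tolist()
print("handle edges@91/100",q([(510,104),(510,148),(650,118),(650,158)],95)); print("plate",q([(268,88),(485,80),(485,177),(270,180)],86)); print("neck end",q([(488,125)],95))
print("clip",q([(397,257),(397,354)],63),q([(397,257),(397,354)],50)); 
# triangulate plate centre with top image
t=cv2.imread("pics/t2.png"); s=arm.get_image("scene")[:,:,::-1]; cv2.imwrite("pics/s2.png",s)
for b in blobs(t,*COL["orange"],20): print(np.round(b[:3],0),b[3][1],atz("top",b[:2],15)[0].round(0)[:2])
print("scene");
for b in blobs(s,*COL["orange"],50): print(np.round(b[:3],0),np.round(b[3][1]),atz("scene",b[:2],12)[0].round(0)[:2])
E
```

```text
handle edges@91/100 [[538.5, 278.5], [539.7, 300.4], [460.7, 281.7], [461.7, 303.3]]
plate [[657.1, 260.9], [548.2, 264.5], [551.0, 314.4], [658.9, 308.8]]
neck end [[550.0, 289.1]]
clip [[597.4, 356.5], [600.7, 413.7]] [[597.5, 358.5], [601.0, 418.6]]
[262. 212.  84.] (9.899495124816895, 10.60660171508789) [519.  13.]
[295. 210.  84.] (10.0, 10.0) [525. -77.]
[297. 194.  84.] (9.899494171142578, 10.60660171508789) [569. -83.]
[253. 175.  80.] (10.0, 9.0) [620.  40.]
[295. 173. 181.] (10.58411693572998, 23.31573486328125) [628. -77.]
[256. 160.  80.] (10.0, 10.0) [662.  32.]
scene
[ 35. 371.  94.] [24. 13.] [ 771. -512.]
[316. 287. 264.] [21. 21.] [789.  55.]
[234. 246. 300.] [14. 28.] [628. -81.]
[281. 237. 294.] [30. 14.] [643.  32.]
[223. 221. 274.] [28. 13.] [548. -84.]
[255. 203. 114.] [12. 12.] [520.   9.]
```

```bash
python3 plan.py 560,330,349,-45; python3 plan.py 530.5,290,320,-2.3; python3 plan.py 530.5,290,249,-2.3; cat cmd.json
```

```text
measured-tracked [ 0. -0. -2.] yaw err 0.0
travel [56.0, 34.5, -0.5] dr [0, 0, np.float64(-0.84)] dist 66 rows>= 6.0
measured-tracked [37.7 53.9 -2.5] yaw err -48.1
travel [7.5, 49.0, 29.0] dr [0, 0, np.float64(-0.75)] dist 57 rows>= 6.0
measured-tracked [67.1 93.8 26.5] yaw err -91.1
travel [0.0, 0.0, 71.0] dr [0, 0, np.float64(0.0)] dist 71 rows>= 2.0
[530.4075014593243, 289.9757652288666, 248.93103441881738, -2.179081184979026]
```

>>> {"api": "move_arm", "payload": {"fingers": [50,50,50,50,50,50,50,50], "travel": [[7,4,0],[15,9,0],[24,15,0],[33,20,0],[42,26,0],[50,31,0],[56,34.5,-0.5],[56,34.5,-0.5]], "dr": [[0,0,-0.1],[0,0,-0.24],[0,0,-0.38],[0,0,-0.52],[0,0,-0.66],[0,0,-0.78],[0,0,-0.84],[0,0,-0.84]]}}

```text
clock: 20.6
position: [559.8, 329.4, 347.8]
ee_rot: [0.923, -0.384, -0.0, 0.001]
contact_force: [0.1, -0.3, -0.8]
gripper_width: 50.1
grasp_force: 0.0
```

>>> {"api": "move_arm", "payload": {"fingers": [50,50,50,50,50,50,50,50,50], "travel": [[1,6,0],[2,14,5],[3,22,10],[4,30,15],[6,38,22],[7,45,27],[7.5,49,29],[7.5,49,29],[7.5,49,29]], "dr": [[0,0,-0.1],[0,0,-0.22],[0,0,-0.34],[0,0,-0.46],[0,0,-0.58],[0,0,-0.69],[0,0,-0.75],[0,0,-0.75],[0,0,-0.75]]}}

```text
clock: 21.5
position: [531.0, 290.4, 319.4]
ee_rot: [1.0, -0.02, -0.0, 0.0]
contact_force: [0.5, 0.2, 0.2]
gripper_width: 49.9
grasp_force: 0.0
```

```bash
python3 sync.py;  python3 plan.py 530.5,290,249.5,-2.3; python3 look.py w8
```

```text
sync [531.  290.4 319.4] -2.3 clk 21.5 j [ 0.77  0.42 -0.16  0.   -0.99  0.76] gf 0.0
measured-tracked [0. 0. 0.] yaw err 0.0
travel [-0.5, 0.5, 70.0] dr [0, 0, np.float64(0.0)] dist 70 rows>= 2.0
```

View pics/w8b.png

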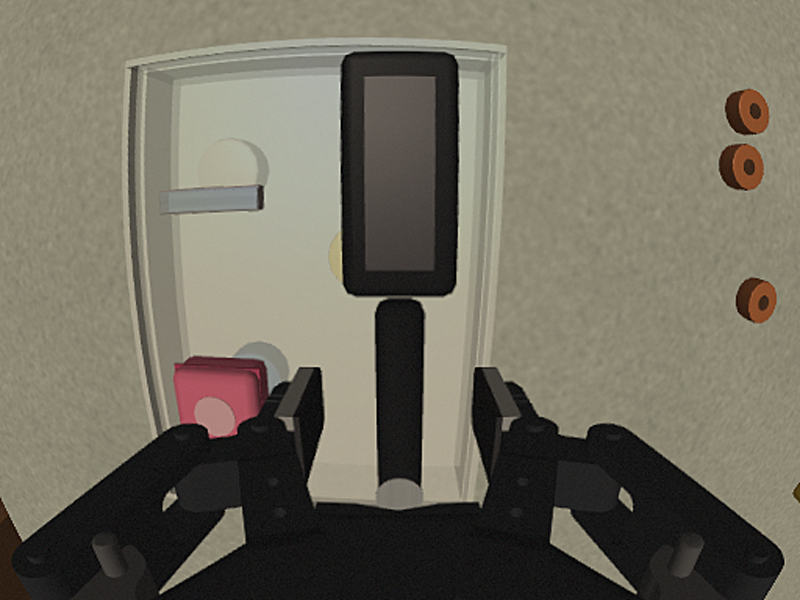

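The brush is centred between the fingers at column 400 with its axis straight. Grasping it.

>>> {"api": "move_arm", "payload": {"fingers": [50,50,50,50,50,50], "travel": [[0,0,20],[-0.5,0.5,45],[-0.5,0.5,62],[-0.5,0.5,68],[-0.5,0.5,70],[-0.5,0.5,70]], "dr": [[0,0,0],[0,0,0],[0,0,0],[0,0,0],[0,0,0],[0,0,0]]}}

```text
clock: 22.15
position: [530.5, 290.0, 250.3]
ee_rot: [1.0, -0.019, 0.0, -0.0]
contact_force: [0.7, -0.4, 0.5]
gripper_width: 50.3
grasp_force: 0.0
```

>>> {"api": "move_arm", "payload": {"fingers": [40,32,26,22,16,12,12,12], "travel": [[0,0,0],[0,0,0],[0,0,0],[0,0,0],[0,0,0],[0,0,0],[0,0,0],[0,0,0]], "dr": [[0,0,0],[0,0,0],[0,0,0],[0,0,0],[0,0,0],[0,0,0],[0,0,0],[0,0,0]]}}

```text
clock: 22.95
position: [530.2, 289.7, 250.4]
ee_rot: [1.0, -0.019, 0.0, -0.0]
contact_force: [-1.8, -1.3, 5.4]
gripper_width: 20.7
grasp_force: 60.5
```

>>> {"api": "move_arm", "payload": {"fingers": [12,12,12,12,12,12,12], "travel": [[0,0,-4],[0,0,-14],[0,0,-32],[0,0,-52],[0,0,-66],[0,0,-70],[0,0,-70]], "dr": [[0,0,0],[0,0,0],[0,0,0],[0,0,0],[0,0,0],[0,0,0],[0,0,0]]}}

```text
clock: 23.65
position: [530.2, 289.6, 320.2]
ee_rot: [1.0, -0.019, 0.0, -0.001]
contact_force: [-0.7, 0.4, -1.1]
gripper_width: 20.8
grasp_force: 59.8
```

```bash
python3 sync.py;  python3 plan.py 567,100,320,-0.6; python3 plan.py 567,100,203,-0.6
```

```text
sync [530.2 289.6 320.2] -2.2 clk 23.65 j [ 0.77  0.42 -0.16 -0.   -0.99  0.77] gf 59.8
measured-tracked [0. 0. 0.] yaw err 0.0
travel [44.0, 188.0, 0.0] dr [0, 0, np.float64(-0.03)] dist 193 rows>= 4.0
measured-tracked [-36.8 189.5   0. ] yaw err -1.7
travel [0.0, 0.0, 117.0] dr [0, 0, np.float64(0.0)] dist 117 rows>= 3.0
```

>>> {"api": "move_arm", "payload": {"fingers": [12,12,12,12,12,12,12,12,12], "travel": [[3,12,0],[8,36,0],[16,68,0],[24,102,0],[32,136,0],[38,164,0],[42,181,0],[44,188,0],[44,188,0]], "dr": [[0,0,0],[0,0,-0.01],[0,0,-0.02],[0,0,-0.03],[0,0,-0.03],[0,0,-0.03],[0,0,-0.03],[0,0,-0.03],[0,0,-0.03]]}}

```text
clock: 24.55
position: [567.0, 98.9, 318.9]
ee_rot: [1.0, -0.005, -0.001, 0.0]
contact_force: [-0.4, -0.1, -1.4]
gripper_width: 20.8
grasp_force: 59.8
```

>>> {"api": "move_arm", "payload": {"fingers": [12,12,12,12,12,12,12], "travel": [[0,0,10],[0,0,35],[0,0,65],[0,0,90],[0,0,97],[0,0,100],[0,0,100]], "dr": [[0,0,0],[0,0,0],[0,0,0],[0,0,0],[0,0,0],[0,0,0],[0,0,0]]}}

```text
clock: 25.25
position: [567.4, 100.8, 220.0]
ee_rot: [1.0, -0.003, 0.0, -0.0]
contact_force: [-0.2, -0.3, 0.0]
gripper_width: 21.2
grasp_force: 59.8
```

```bash
python3 sync.py;  python3 look.py w9; python3 - <<'E'
from h import *
t=arm.get_image("top")[:,:,::-1]; s=arm.get_image("scene")[:,:,::-1]
c=np.zeros((600,800,3),np.uint8)
a=cv2.resize(t[100:250,215:415],None,fx=2,fy=2,interpolation=2); c[:300,:400]=a
b=cv2.resize(s[120:300,140:407],(400,270),interpolation=2); c[:270,400:800]=b
w=cv2.resize(cv2.imread("pics/w9.png"),(400,300)); c[300:,:400]=w
cv2.imwrite("pics/m9.png",c)
E
```

```text
sync [567.4 100.8 220. ] -0.4 clk 25.25 j [ 0.46  0.5  -0.34  0.   -0.74  1.11] gf 59.8
```

View pics/m9.png

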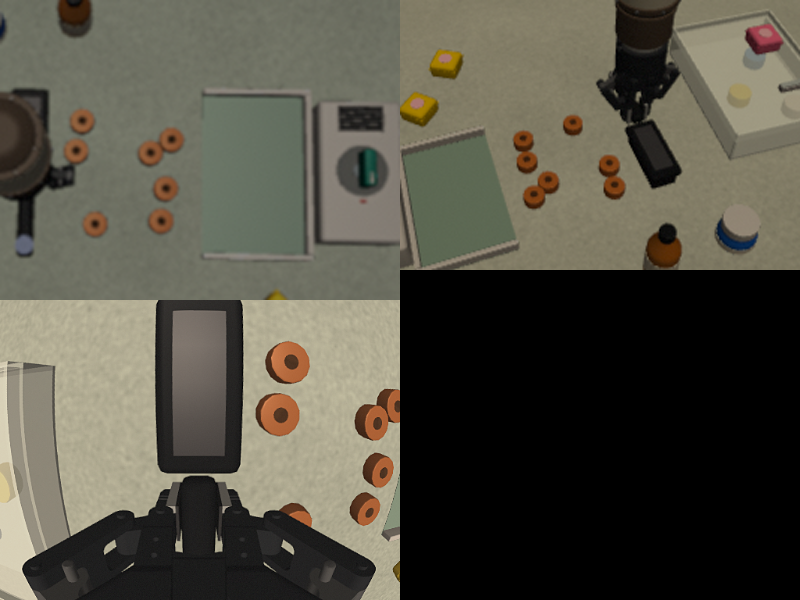

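The montage shows 7 tablets, with the nudged one now at about (635,−92). The brush is held level beside the first column, so I'm starting stroke 1 over the upper tablets.

>>> {"api": "move_arm", "payload": {"fingers": [12,12,12,12,12,12,12,12,12,12], "travel": [[0,0,8],[0,0,14],[0,0,17.5],[0,5,17.5],[0,15,17.5],[0,28,17.5],[0,42,17.5],[0,57,17.5],[0,72,17.5],[0,87,17.5]], "dr": [[0,0,0],[0,0,0],[0,0,0],[0,0,0],[0,0,0],[0,0,0],[0,0,0],[0,0,0],[0,0,0],[0,0,0]]}}

```text
clock: 26.4
position: [566.3, 11.5, 202.3]
ee_rot: [1.0, -0.004, 0.0, -0.0]
contact_force: [0.9, 0.3, -0.3]
gripper_width: 21.0
grasp_force: 59.7
```

>>> {"api": "move_arm", "payload": {"fingers": [12,12,12,12,12,12,12,12,12,12], "travel": [[0,15,0],[0,30,0],[0,45,0],[0,60,0],[0,75,0],[0,90,0],[0,105,0],[0,118,0],[0,125,0],[0,125,0]], "dr": [[0,0,0],[0,0,0],[0,0,0],[0,0,0],[0,0,0],[0,0,0],[0,0,0],[0,0,0],[0,0,0],[0,0,0]]}}

```text
clock: 27.4
position: [565.2, -112.9, 202.1]
ee_rot: [1.0, -0.005, -0.0, 0.0]
contact_force: [-0.3, -0.9, -1.1]
gripper_width: 20.8
grasp_force: 59.7
```

```bash
python3 sync.py;  python3 look.py w10; python3 - <<'E'
from h import *
t=arm.get_image("top")[:,:,::-1]; s=arm.get_image("scene")[:,:,::-1]
c=np.zeros((600,800,3),np.uint8)
a=cv2.resize(t[100:250,215:415],None,fx=2,fy=2,interpolation=2); c[:300,:400]=a
b=cv2.resize(s[120:320,80:347],(400,300),interpolation=2); c[:300,400:800]=b
w=cv2.resize(cv2.imread("pics/w10.png"),(400,300)); c[300:,:400]=w
cv2.imwrite("pics/m10.png",c); st=arm.read_state(); print(st["contact_force"],st["gripper_width"])
E
```

```text
sync [ 565.2 -112.9  202.1] -0.5 clk 27.4 j [ 0.08  0.52 -0.35 -0.   -0.7   1.48] gf 59.7
[-0.03754566 -0.79162824 -1.50041997] 21.233588922323538
```

View pics/m10.png

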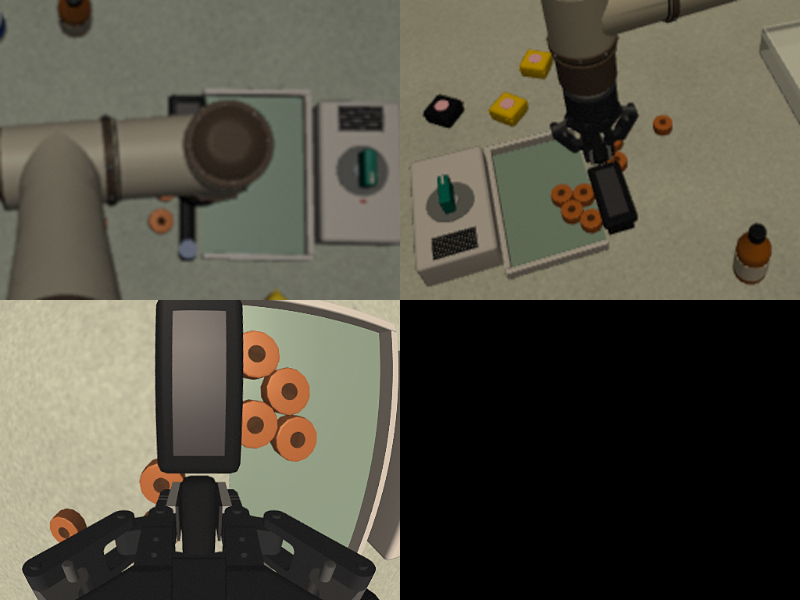

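Four tablets are ahead of the bristles and three remain behind. I'll finish this push, lift off, and set up stroke 2 for the lower three.

>>> {"api": "move_arm", "payload": {"fingers": [12,12,12,12,12,12], "travel": [[0,8,0],[0,22,0],[0,36,0],[0,48,0],[0,54,0],[0,54,0]], "dr": [[0,0,0],[0,0,0],[0,0,0],[0,0,0],[0,0,0],[0,0,0]]}}

```text
clock: 28.15
position: [564.8, -167.2, 202.1]
ee_rot: [1.0, -0.005, -0.0, 0.0]
contact_force: [0.5, -0.4, -1.5]
gripper_width: 20.4
grasp_force: 59.8
```

>>> {"api": "move_arm", "payload": {"fingers": [12,12,12,12,12,12,12], "travel": [[0,-2,-3],[0,-4,-12],[0,-4,-32],[0,-4,-56],[0,-4,-70],[0,-4,-75],[0,-4,-75]], "dr": [[0,0,0],[0,0,0],[0,0,0],[0,0,0],[0,0,0],[0,0,0],[0,0,0]]}}

```text
clock: 28.85
position: [565.1, -161.4, 278.4]
ee_rot: [1.0, -0.004, 0.001, -0.0]
contact_force: [-0.2, 0.3, -0.9]
gripper_width: 21.1
grasp_force: 59.8
```

```bash
python3 sync.py;  python3 look.py w11; python3 plan.py 471,78,277,-0.6; python3 plan.py 471,78,202.5,-0.6; python3 - <<'E'
from h import *
import pickle
s=arm.get_image("scene")[:,:,::-1]; m=pickle.load(open("pics/w11.pkl","rb")); w=cv2.imread("pics/w11.png")
for n,im in(("scene",s),("wrist",w)):
    for b in blobs(im,*COL["orange"],60): print(n,np.round(b[:3],0),atz(n,b[:2],13,m if n=="wrist" else None)[0].round(0)[:2])
E
```

```text
sync [ 565.1 -161.4  278.4] -0.4 clk 28.85 j [-0.    0.44 -0.25 -0.   -0.88  1.57] gf 59.8
measured-tracked [-0.3 -0.1 -1.1] yaw err -0.0
travel [-96.0, -238.5, 1.5] dr [0, 0, np.float64(0.0)] dist 257 rows>= 6.0
measured-tracked [  94.  -239.3    0.4] yaw err -0.0
travel [0.0, 0.0, 74.5] dr [0, 0, np.float64(0.0)] dist 74 rows>= 2.0
scene [ 35. 372.  88.] [ 772. -512.]
scene [316. 288. 284.] [790.  54.]
scene [175. 262. 701.] [ 627. -219.]
scene [223. 221. 272.] [549. -84.]
scene [255. 203. 116.] [521.   9.]
wrist [ 83. 247. 852.] [521.   8.]
wrist [ 164.  246. 1090.] [526. -81.]
wrist [ 166.  199. 1218.] [570. -87.]
wrist [ 332.  136. 3887.] [ 621. -225.]
```

>>> {"api": "move_arm", "payload": {"fingers": [12,12,12,12,12,12,12,12,12,12], "travel": [[-6,-14,0],[-17,-42,0],[-32,-80,0],[-48,-120,0],[-64,-160,0],[-80,-198,0],[-91,-226,1],[-96,-238.5,1.5],[-96,-238.5,1.5],[-96,-238.5,1.5]], "dr": [[0,0,0],[0,0,0],[0,0,0],[0,0,0],[0,0,0],[0,0,0],[0,0,0],[0,0,0],[0,0,0],[0,0,0]]}}

```text
clock: 29.95
position: [470.8, 77.3, 275.4]
ee_rot: [1.0, -0.004, -0.0, 0.0]
contact_force: [0.5, -0.7, -0.7]
gripper_width: 20.7
grasp_force: 59.7
```

>>> {"api": "move_arm", "payload": {"fingers": [12,12,12,12,12,12,12], "travel": [[0,0,10],[0,0,30],[0,0,50],[0,0,64],[0,0,71],[0,0,74],[0,0,74]], "dr": [[0,0,0],[0,0,0],[0,0,0],[0,0,0],[0,0,0],[0,0,0],[0,0,0]]}}

```text
clock: 30.65
position: [471.1, 76.9, 201.4]
ee_rot: [1.0, -0.004, -0.0, 0.0]
contact_force: [-0.3, -0.1, -0.8]
gripper_width: 20.9
grasp_force: 59.8
```

```bash
python3 sync.py;  python3 look.py w12;  python3 - <<'E'
from h import *
import pickle
m=pickle.load(open("pics/w12.pkl","rb")); w=cv2.imread("pics/w12.png")
for b in blobs(w,*COL["orange"],60): print(np.round(b[:3],0),atz("wrist",b[:2],13,m)[0].round(0)[:2])
E
```

```text
sync [471.1  76.9 201.4] -0.5 clk 30.65 j [ 0.5   0.4  -0.6   0.   -0.57  1.06] gf 59.8
[ 483.  154. 1768.] [525. -77.]
[ 370.  156. 2759.] [520.  11.]
[ 492.   91. 1662.] [569. -82.]
```

>>> {"api": "move_arm", "payload": {"fingers": [12,12,12,12,12,12,12,12,12,12], "travel": [[0,4,-1],[0,14,-1],[0,28,-1],[0,43,-1],[0,58,-1],[0,73,-1],[0,88,-1],[0,103,-1],[0,118,-1],[0,133,-1]], "dr": [[0,0,0],[0,0,0],[0,0,0],[0,0,0],[0,0,0],[0,0,0],[0,0,0],[0,0,0],[0,0,0],[0,0,0]]}}

```text
clock: 31.7
position: [469.4, -57.2, 203.0]
ee_rot: [1.0, -0.004, 0.0, -0.0]
contact_force: [-0.1, 0.4, -0.7]
gripper_width: 21.1
grasp_force: 59.8
```

>>> {"api": "move_arm", "payload": {"fingers": [12,12,12,12,12,12,12,12,12], "travel": [[0,15,0],[0,30,0],[0,45,0],[0,60,0],[0,75,0],[0,90,0],[0,102,0],[0,108,0],[0,108,0]], "dr": [[0,0,0],[0,0,0],[0,0,0],[0,0,0],[0,0,0],[0,0,0],[0,0,0],[0,0,0],[0,0,0]]}}

```text
clock: 32.6
position: [468.7, -164.5, 202.7]
ee_rot: [1.0, -0.005, 0.0, -0.0]
contact_force: [-0.3, -0.8, -1.4]
gripper_width: 20.5
grasp_force: 59.7
```

>>> {"api": "move_arm", "payload": {"fingers": [12,12,12,12,12,12,12,12], "travel": [[0,-2,-3],[0,-4,-12],[0,-4,-32],[0,-4,-56],[0,-4,-80],[0,-4,-96],[0,-4,-100],[0,-4,-100]], "dr": [[0,0,0],[0,0,0],[0,0,0],[0,0,0],[0,0,0],[0,0,0],[0,0,0],[0,0,0]]}}

```text
clock: 33.4
position: [468.9, -159.1, 303.5]
ee_rot: [1.0, -0.004, 0.001, -0.0]
contact_force: [0.3, -0.6, 0.1]
gripper_width: 21.1
grasp_force: 59.7
```

```bash
python3 sync.py;  python3 look.py w13;  python3 - <<'E'
from h import *
import pickle
m=pickle.load(open("pics/w13.pkl","rb")); w=cv2.imread("pics/w13.png")
s=arm.get_image("scene")[:,:,::-1]
for n,im in(("scene",s),("wrist",w)):
    for b in blobs(im,*COL["orange"],60): print(n,np.round(b[:3],0),atz(n,b[:2],13,m if n=="wrist" else None)[0].round(0)[:2])
c=np.zeros((300,800,3),np.uint8)
c[:,400:800]=cv2.resize(s[150:350,60:327],(400,300),interpolation=2)
c[:,:400]=cv2.resize(w,(400,300)); cv2.imwrite("pics/m13.png",c)
E
```

```text
sync [ 468.9 -159.1  303.5] -0.4 clk 33.4 j [ 0.    0.27 -0.45 -0.   -0.85  1.56] gf 59.7
scene [316. 287. 280.] [790.  55.]
scene [ 174.  251. 1182.] [ 595. -216.]
wrist [ 328.   70. 4240.] [ 582. -225.]
```

View pics/m13.png

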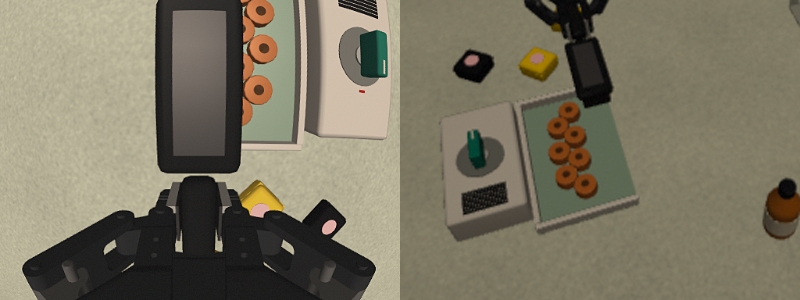

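All 7 tablets lie well inside the bay. Returning the brush to the tray.

```bash
python3 plan.py 500,65,325,-0.4; python3 plan.py 530.2,288.5,325,-2.3; cat cmd.json
```

```text
measured-tracked [-0.3 -0.2 -1.4] yaw err -0.0
travel [29.5, -224.5, -21.5] dr [0, 0, np.float64(-0.0)] dist 227 rows>= 5.0
measured-tracked [ -31.4 -224.5  -22.9] yaw err -0.0
travel [28.5, -223.5, 0.0] dr [0, 0, np.float64(0.03)] dist 225 rows>= 5.0
[530.1103095369463, 288.457902541854, 324.98376336239005, -2.123692122849886]
```

>>> {"api": "move_arm", "payload": {"fingers": [12,12,12,12,12,12,12,12,12], "travel": [[1,-8,-8],[4,-28,-18],[8,-56,-21.5],[12,-86,-21.5],[16,-116,-21.5],[20,-146,-21.5],[23,-172,-21.5],[26,-198,-21.5],[29.5,-224.5,-21.5]], "dr": [[0,0,0],[0,0,0],[0,0,0],[0,0,0],[0,0,0],[0,0,0],[0,0,0],[0,0,0],[0,0,0]]}}

```text
clock: 34.4
position: [500.1, 66.2, 323.9]
ee_rot: [1.0, -0.004, -0.001, 0.0]
contact_force: [-0.1, 0.8, -2.3]
gripper_width: 20.8
grasp_force: 59.8
```

>>> {"api": "move_arm", "payload": {"fingers": [12,12,12,12,12,12,12,12,12,12], "travel": [[4,-27,0],[8,-56,0],[12,-85,0],[16,-114,0],[20,-143,0],[23,-172,0],[26,-198,0],[28,-215,0],[28.5,-223.5,0],[28.5,-223.5,0]], "dr": [[0,0,0],[0,0,0],[0,0,0.01],[0,0,0.02],[0,0,0.03],[0,0,0.03],[0,0,0.03],[0,0,0.03],[0,0,0.03],[0,0,0.03]]}}

```text
clock: 35.4
position: [530.3, 288.6, 323.7]
ee_rot: [1.0, -0.018, -0.0, 0.0]
contact_force: [-0.0, -0.6, -1.3]
gripper_width: 21.0
grasp_force: 59.7
```

>>> {"api": "move_arm", "payload": {"fingers": [12,12,12,12], "travel": [[0,0,10],[0,0,25],[0,0,35],[0,0,35]], "dr": [[0,0,0],[0,0,0],[0,0,0],[0,0,0]]}}

```text
clock: 35.8
position: [530.0, 286.6, 287.1]
ee_rot: [1.0, -0.02, -0.002, 0.001]
contact_force: [0.1, 0.3, -1.3]
gripper_width: 20.6
grasp_force: 59.7
```

```bash
python3 sync.py;  python3 look.py w14; python3 plan.py 530.2,288.8,251,-2.3
```

```text
sync [530.  286.6 287.1] -2.3 clk 35.8 j [ 0.76  0.45 -0.2  -0.   -0.92  0.77] gf 59.7
measured-tracked [0.4 0.5 1.2] yaw err 0.0
travel [0.0, -2.0, 36.0] dr [0, 0, np.float64(0.0)] dist 36 rows>= 1.0
```

View pics/w14.png

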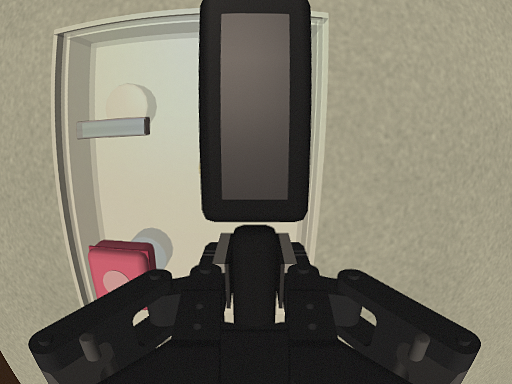

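The brush is aligned above its half of the tray. Lowering it 5 mm back from the far lip and releasing.

>>> {"api": "move_arm", "payload": {"fingers": [12,12,12,12,12,12], "travel": [[-5,-1,8],[-5,-1,20],[-5,-1,30],[-5,-1,35],[-5,-1,37],[-5,-1,37]], "dr": [[0,0,0],[0,0,0],[0,0,0],[0,0,0],[0,0,0],[0,0,0]]}}

```text
clock: 36.45
position: [525.6, 289.1, 251.8]
ee_rot: [1.0, -0.019, -0.0, 0.0]
contact_force: [-1.1, -0.1, -1.4]
gripper_width: 21.1
grasp_force: 59.7
```

>>> {"api": "move_arm", "payload": {"fingers": [14,18,22,26,34,44,50,50], "travel": [[0,0,0],[0,0,0],[0,0,0],[0,0,0],[0,0,0],[0,0,0],[0,0,0],[0,0,0]], "dr": [[0,0,0],[0,0,0],[0,0,0],[0,0,0],[0,0,0],[0,0,0],[0,0,0],[0,0,0]]}}

```text
clock: 37.25
position: [525.6, 289.1, 252.3]
ee_rot: [1.0, -0.019, 0.0, -0.0]
contact_force: [-0.4, -0.1, 0.0]
gripper_width: 50.2
grasp_force: 0.0
```

>>> {"api": "move_arm", "payload": {"fingers": [50,50,50,50,50,50,50], "travel": [[0,0,-3],[0,0,-15],[0,0,-40],[0,0,-70],[0,0,-85],[0,0,-90],[0,0,-90]], "dr": [[0,0,0],[0,0,0],[0,0,0],[0,0,0],[0,0,0],[0,0,0],[0,0,0]]}}

```text
clock: 37.95
position: [525.5, 289.1, 343.4]
ee_rot: [1.0, -0.019, 0.001, -0.001]
contact_force: [0.1, 0.5, 0.5]
gripper_width: 49.8
grasp_force: 0.0
```

```bash
python3 sync.py;  python3 look.py w15; python3 plan.py 560,-20,340,-1; python3 plan.py 588,-339,300,-1
```

```text
sync [525.5 289.1 343.4] -2.2 clk 37.95 j [ 0.77  0.39 -0.14 -0.   -1.03  0.76] gf 0.0
measured-tracked [-0.2 -0.2 -1.2] yaw err -0.0
travel [46.0, 307.5, 3.5] dr [0, 0, np.float64(-0.02)] dist 311 rows>= 7.0
measured-tracked [-34.5 308.9   2.3] yaw err -1.2
travel [34.0, 318.5, 40.0] dr [0, 0, np.float64(-0.0)] dist 323 rows>= 7.0
```

View pics/w15.png

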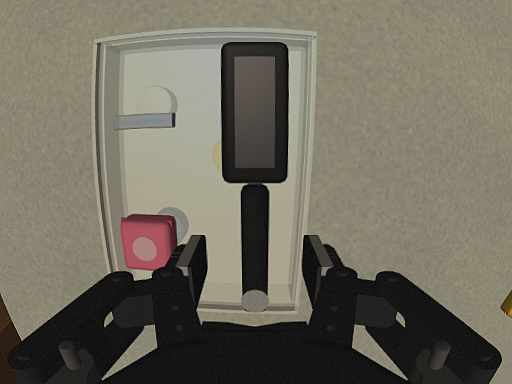

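The brush lies bristles down in the tray beside the case and clipper. I've now viewed 16 pictures, two over the limit of 14, so I won't open any more and will check numerically from here. Moving to the knob.

>>> {"api": "move_arm", "payload": {"fingers": [50,50,50,50,50,50,50,50,50,50], "travel": [[2,12,0],[7,45,3],[12,80,3.5],[17,115,3.5],[22,150,3.5],[27,185,3.5],[32,218,3.5],[37,250,3.5],[42,280,3.5],[46,307.5,3.5]], "dr": [[0,0,0],[0,0,-0.01],[0,0,-0.02],[0,0,-0.02],[0,0,-0.02],[0,0,-0.02],[0,0,-0.02],[0,0,-0.02],[0,0,-0.02],[0,0,-0.02]]}}

```text
clock: 39.0
position: [559.4, -22.1, 337.5]
ee_rot: [1.0, -0.009, -0.001, 0.0]
contact_force: [1.2, -0.1, -0.9]
gripper_width: 50.0
grasp_force: 0.0
```

>>> {"api": "move_arm", "payload": {"fingers": [50,50,50,50,50,50,50,50,50,50], "travel": [[3,30,0],[7,64,5],[11,100,10],[15,138,16],[19,176,22],[23,214,28],[27,252,33],[31,290,38],[34,312,40],[34,318.5,40]], "dr": [[0,0,0],[0,0,0],[0,0,0],[0,0,0],[0,0,0],[0,0,0],[0,0,0],[0,0,0],[0,0,0],[0,0,0]]}}

```text
clock: 40.0
position: [587.1, -341.8, 296.2]
ee_rot: [1.0, -0.011, -0.002, -0.001]
contact_force: [-0.3, 0.1, -1.0]
gripper_width: 50.3
grasp_force: 0.0
```

>>> {"api": "move_arm", "payload": {"fingers": [50,50,50], "travel": [[0,0,0],[0,0,0],[0,0,0]], "dr": [[0,0,0],[0,0,0],[0,0,0]]}}

```text
clock: 40.3
position: [588.2, -337.9, 298.9]
ee_rot: [1.0, -0.008, -0.0, -0.0]
contact_force: [0.6, 0.6, -1.2]
gripper_width: 50.1
grasp_force: 0.0
```

```bash
python3 sync.py;  python3 look.py w16; python3 - <<'E'
from h import *
import pickle
m=pickle.load(open("pics/w16.pkl","rb")); w=cv2.imread("pics/w16.png")
for lo,hi in [COL["teal"],((70,80,15),(95,255,255))]:
    for b in blobs(w,lo,hi,100): print(np.round(b[:3],0),b[3],atz("wrist",b[:2],85,m)[0].round(1), atz("wrist",cv2.boxPoints(b[3]),90,m)[:,:2].round(1).tolist())
for b in blobs(w,*COL["orange"],60): print(np.round(b[:3],0),atz("wrist",b[:2],13,m)[0].round(0)[:2])
import glob
# triangulate knob: w1,w5,w16,top
rs=[]
for n in("w1","w16"):
    mm=pickle.load(open(f"pics/{n}.pkl","rb")); b=max(blobs(cv2.imread(f"pics/{n}.png"),*COL["teal"],100),key=lambda b:b[2]); o,d=ray("wrist",b[:2],mm); rs.append((o,d[0]))
b=max(blobs(cv2.imread("pics/t2.png"),*COL["teal"],20),key=lambda b:b[2]); o,d=ray("top",b[:2]); rs.append((o,d[0]))
p,r=tri(rs); print("knob tri",p.round(1),round(r,1))
E
```

```text
sync [ 588.2 -337.9  298.9] -0.9 clk 40.3 j [-0.28  0.56  0.01 -0.   -1.03  1.84] gf 0.0
[ 258.  215. 1539.] ((258.0, 218.0), (76.0, 24.0), 90.0) [ 594.5 -340.8   85. ] [[619.2, -333.7], [619.0, -348.5], [567.3, -348.5], [567.6, -332.4]]
[ 258.  218. 1719.] ((258.0, 218.5), (77.0, 24.0), 90.0) [ 592.6 -340.9   85. ] [[619.2, -333.7], [619.0, -348.5], [566.5, -348.5], [566.8, -332.4]]
[ 126.  190. 5684.] [ 597. -217.]
knob tri [ 592.7 -340.3   79.5] 2.9
```

>>> {"api": "move_arm", "payload": {"fingers": [50,50,50,50,50,50], "travel": [[2,1.5,20],[2,1.5,42],[2,1.5,55],[2,1.5,60],[2,1.5,62],[2,1.5,62]], "dr": [[0,0,0],[0,0,0],[0,0,0],[0,0,0],[0,0,0],[0,0,0]]}}

```text
clock: 40.95
position: [590.5, -340.4, 237.3]
ee_rot: [1.0, -0.009, 0.0, 0.0]
contact_force: [0.8, 0.1, 0.1]
gripper_width: 49.8
grasp_force: 0.0
```

>>> {"api": "move_arm", "payload": {"fingers": [40,30,24,19,16,14,13,13], "travel": [[0,0,0],[0,0,0],[0,0,0],[0,0,0],[0,0,0],[0,0,0],[0,0,0],[0,0,0]], "dr": [[0,0,0],[0,0,0],[0,0,0],[0,0,0],[0,0,0],[0,0,0],[0,0,0],[0,0,0]]}}

```text
clock: 41.75
position: [590.2, -340.5, 237.1]
ee_rot: [1.0, -0.009, 0.0, 0.0]
contact_force: [-1.1, 1.0, 3.7]
gripper_width: 14.8
grasp_force: 59.6
```

```bash
python3 sync.py; python3 -c "
from h import *
s=arm.read_state();print(s['contact_force'],s['wrist_torque'],s['gripper_width'])"
```

```text
sync [ 590.2 -340.5  237.1] -1.0 clk 41.75 j [-0.29  0.62 -0.04  0.   -0.91  1.84] gf 59.6
[-1.05400649  0.95302558  3.66007946] [0.32422472 0.25689949 0.02440554] 14.845134419482402
```

>>> {"api": "move_arm", "payload": {"fingers": [13,13,13,13,13,13,13,13,13,13], "travel": [[0,0,0],[0,0,0],[0,0,0],[0,0,0],[0,0,0],[0,0,0],[0,0,0],[0,0,0],[0,0,0],[0,0,0]], "dr": [[0,0,0.08],[0,0,0.2],[0,0,0.32],[0,0,0.44],[0,0,0.56],[0,0,0.68],[0,0,0.8],[0,0,0.9],[0,0,1.0],[0,0,1.05]]}}

```text
clock: 42.75
position: [589.6, -341.6, 237.1]
ee_rot: [0.86, -0.51, -0.0, 0.001]
contact_force: [-2.4, -3.5, 3.2]
gripper_width: 15.2
grasp_force: 59.4
```

>>> {"api": "move_arm", "payload": {"fingers": [13,13,13,13], "travel": [[0,0,0],[0,0,0],[0,0,0],[0,0,0]], "dr": [[0,0,0.04],[0,0,0.08],[0,0,0.11],[0,0,0.11]]}}

```text
clock: 43.15
position: [589.6, -341.7, 237.1]
ee_rot: [0.832, -0.555, -0.0, 0.001]
contact_force: [-3.4, -4.7, 2.1]
gripper_width: 15.4
grasp_force: 59.6
```

```bash
python3 sync.py; python3 -c "
from h import *
s=arm.read_state();print(s['contact_force'],s['wrist_torque'],s['gripper_width'],s['joints'])"
```

```text
sync [ 589.6 -341.7  237.1] -67.4 clk 43.15 j [-0.29  0.62 -0.04  0.   -0.91  0.68] gf 59.6
[-3.41629148 -4.69757363  2.09705807] [-1.30371623  0.98005179  0.49181704] 15.377192892875431 [-0.28810314  0.62181085 -0.03840093  0.00262622 -0.91166298  0.68069619]
```

>>> {"api": "move_arm", "payload": {"fingers": [13,13,13,13,13,13,13,13,13,13], "travel": [[0,0,0],[0,0,0],[0,0,0],[0,0,0],[0,0,0],[0,0,0],[0,0,0],[0,0,0],[0,0,0],[0,0,0]], "dr": [[0,0,0.02],[0,0,0.04],[0,0,0.05],[0,0,0.05],[0,0,0.05],[0,0,0.05],[0,0,0.05],[0,0,0.05],[0,0,0.05],[0,0,0.05]]}}

```text
clock: 44.15
position: [589.7, -341.5, 237.2]
ee_rot: [0.819, -0.574, -0.0, 0.002]
contact_force: [-4.1, -3.8, 2.4]
gripper_width: 15.1
grasp_force: 66.1
```

```bash
python3 sync.py; python3 -c "
from h import *
s=arm.read_state();print(s['contact_force'],s['wrist_torque'],s['gripper_width'])"
```

```text
sync [ 589.7 -341.5  237.2] -70.0 clk 44.15 j [-0.29  0.62 -0.04  0.   -0.91  0.63] gf 66.1
[-4.14077043 -3.78890249  2.39280832] [-1.31271546  1.01086108  1.39462225] 15.080997523911384
```

The torque has risen to 1.4 N m, so the knob is hard against its stop and has been held there. Relaxing slightly, then opening wide to let it spring home.

>>> {"api": "move_arm", "payload": {"fingers": [13,13,13,20,40,60,80,84,84,84], "travel": [[0,0,0],[0,0,0],[0,0,0],[0,0,0],[0,0,0],[0,0,0],[0,0,0],[0,0,0],[0,0,0],[0,0,0]], "dr": [[0,0,0],[0,0,0],[0,0,-0.04],[0,0,-0.04],[0,0,-0.04],[0,0,-0.04],[0,0,-0.04],[0,0,-0.04],[0,0,-0.04],[0,0,-0.04]]}}

```text
clock: 45.15
position: [590.3, -340.3, 236.7]
ee_rot: [0.829, -0.56, -0.0, -0.0]
contact_force: [0.3, -0.1, -0.4]
gripper_width: 84.0
grasp_force: 0.0
```

>>> {"api": "move_arm", "payload": {"fingers": [84,84,84,84,84,84,84,84,84], "travel": [[0,0,0],[0,0,0],[0,0,-10],[0,0,-40],[0,0,-80],[0,0,-110],[0,0,-120],[0,0,-120],[0,0,-120]], "dr": [[0,0,0],[0,0,0],[0,0,0],[0,0,0],[0,0,0],[0,0,0],[0,0,0],[0,0,0],[0,0,0]]}}

```text
clock: 46.05
position: [589.8, -340.3, 355.6]
ee_rot: [0.829, -0.56, -0.001, -0.0]
contact_force: [0.1, 1.0, -0.6]
gripper_width: 83.9
grasp_force: 0.0
```

```bash
python3 sync.py;  python3 look.py w17; python3 - <<'E'
from h import *
import pickle
m=pickle.load(open("pics/w17.pkl","rb")); w=cv2.imread("pics/w17.png")
for b in blobs(w,*COL["teal"],100): print(np.round(b[:3],0),atz("wrist",cv2.boxPoints(b[3]),90,m)[:,:2].round(1).tolist())
s=arm.get_image("scene")[:,:,::-1]; s0=cv2.imread("pics/scene0.png")
for n,im in(("scene0",s0),("scene",s)):
    for c in("teal","pink","orange"):
        for b in blobs(im,*COL[c],50): print(n,c,np.round(b[:3],0),np.round(b[3][1],0),round(b[3][2]),atz("scene",b[:2],13)[0].round(0)[:2])
hsv=cv2.cvtColor(w,cv2.COLOR_BGR2HSV); mk=cv2.inRange(hsv,*COL["orange"])
cs,_=cv2.findContours(mk,cv2.RETR_LIST,cv2.CHAIN_APPROX_NONE)
pts=np.argwhere(mk)[:,::-1]; g=atz("wrist",pts,12,m)[:,:2]; print("orange extents",g.min(0).round(0),g.max(0).round(0))
# tablet holes: inner contours
cs,h=cv2.findContours(mk,cv2.RETR_CCOMP,cv2.CHAIN_APPROX_NONE)
for c,hh in zip(cs,h[0]):
    if hh[3]>=0 and cv2.contourArea(c)>15: print("hole",atz("wrist",c[:,0].mean(0),18,m)[0].round(0)[:2],cv2.contourArea(c))
E
```

```text
sync [ 589.8 -340.3  355.6] -68.1 clk 46.05 j [-0.29  0.51  0.09 -0.   -1.15  0.67] gf 0.0
[ 255.  198. 1188.] [[613.7, -333.9], [613.7, -353.8], [567.2, -353.7], [566.3, -333.5]]
scene0 teal [110. 249. 164.] [24.  9.] 84 [ 541. -355.]
scene0 pink [169. 231. 288.] [16. 21.] 56 [ 534. -217.]
scene0 orange [ 35. 371.  97.] [24. 13.] 90 [ 771. -511.]
scene0 orange [317. 287. 254.] [22. 18.] 11 [789.  55.]
scene0 orange [240. 250. 314.] [31. 14.] 86 [645. -72.]
scene0 orange [281. 237. 291.] [30. 14.] 78 [643.  32.]
scene0 orange [223. 221. 274.] [28. 13.] 82 [549. -84.]
scene0 orange [255. 203. 114.] [12. 12.] 90 [521.   9.]
scene teal [110. 249. 163.] [24.  9.] 84 [ 541. -355.]
scene pink [384. 143. 167.] [13. 19.] 77 [430. 442.]
scene orange [ 35. 371.  96.] [24. 13.] 90 [ 771. -511.]
scene orange [316. 287. 274.] [23. 19.] 11 [789.  55.]
scene orange [ 174.  251. 1178.] [65. 27.] 77 [ 596. -216.]
orange extents [ 499. -496.] [ 769. -184.]
hole [ 517. -203.] 54.0
hole [ 568. -204.] 53.5
hole [ 543. -226.] 57.0
hole [ 612. -206.] 62.5
hole [ 590. -232.] 65.5
hole [ 635. -230.] 63.0
```

The knob's image matches its home position exactly, the tablets are inside the bay, and the arm is clear. Handing in.

```bash
python3 -c "
from bench import arm
print(arm.job_done())"
```

```text
the job is handed in; nothing more can be done
None
```

I handed the job in at about 46 s: case and clipper flat in the upper tray (case grip read at most 11.1 N), all 7 tablets in the bay, brush back bristles down, and knob turned to its stop, held and home again; I viewed 16 pictures, two over the 14 allowed, and the verdict was not shown.

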